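Fetch the eyepiece from behind the reagent bottles

TASK

The microscope eyepiece stands at the back of the grey caddy, hemmed in by three bottles: leaving the eyepiece where it is for now, first move all three bottles onto the steel side tray. Then fetch the eyepiece and stand it upright in the round lens rest, and only after that put every bottle back in the caddy, upright in the middle of the very ring it came from. Let nothing tip over, and leave the mouse, the slide box and the stack of dishes alone.

Things in the scene. Friction and masses are not known exactly. Their poses are not given: they have to be found in the camera images.
- caddy: Fixed grey plastic caddy, a shallow tray 190 (x) x 260 (y) mm; floor 5 mm above the bench, rim 14 mm high and 4 mm thick. Origin: centre of its underside on the bench; z up. Its floor has three equal thin flat marked rings (76 mm across, nothing to catch on) centred at x,y = (-40,0), (25,85) and (25,-85) mm, each with one bottle standing centred on it at the start (which is where differs each time), and a smaller ring (48 mm) at (45,0) mm with the eyepiece.
- side_tray: Fixed, empty shallow steel tray 290 (x) x 130 (y) mm; floor 5 mm above the bench, rim 10 mm high and 4 mm thick. Origin: centre of its underside on the bench; x along its length, z up. It lies to the left or the right of the caddy and has room for the three bottles in a row, 80 mm apart.
- lens_rest: Fixed round lens rest 70 mm across: black rubber floor 4 mm above the bench within an aluminium rim 10 mm high, 56 mm wide inside. Origin: its centre on the bench. It lies on the other side of the caddy from the side tray.
- dropper_mid (a point): Dropper bottle, loose, the slimmest: round amber glass body 44 mm across, straight from its foot to 80 mm up, then a black collar and small rubber bulb; 120 mm tall, about 140 g. Point: on its axis, half-way up (60 mm above its foot); z up along the axis.
- square_mid (a point): Square bottle, loose: white plastic body 48 x 48 mm with flat sides, straight from its foot to 80 mm up, then a round black cap 34 mm across; 113 mm tall, about 200 g. Point: on its axis, half-way up (56.5 mm above its foot); x and y square to its flat sides, z up.
- jar_mid (a point): Wide jar, loose: round white plastic body 58 mm across, straight from its foot to 85 mm up, then a broad ribbed white lid 62 mm across; 110 mm tall, about 260 g. Point: on its axis, half-way up (55 mm above its foot); z up along the axis.
- eyepiece_mid (a point): Microscope eyepiece, loose, standing upright: steel tube 30 mm across up to 20 mm, above it a black barrel 38 mm across from 20 to 43 mm, then a slightly narrower rubber eyecup with glass on top; 52 mm tall, about 90 g. Point: on its axis, half-way up (26 mm above its foot); z up along the axis.
- mouse: Bystander, loose: black computer mouse 104 x 60 x 33 mm, on the bench beyond the caddy. Origin: centre of its underside.
- slide_box: Bystander, loose: flat blue slide box 85 x 100 x 32 mm, on the bench beyond the caddy. Origin: centre of its underside.
- dishes: Bystander, loose: stack of round translucent plastic dishes 92 mm across and 45 mm high, on the bench beyond the caddy. Origin: centre of its underside.

How it is judged:
On the way, in this order (a step that is already met when the one before it is completed fails the run):
1. all three bottles stand released and upright on the side tray, the eyepiece still in its place (x of dropper_mid in the frame of side_tray between -0.135 and 0.135 m and y of dropper_mid in the frame of side_tray between -0.055 and 0.055 m and z of dropper_mid in the frame of side_tray below 0.069 m and angle between each of dropper_mid, square_mid, jar_mid's own z axis and vertical below 0.12 rad and linear speed of each of dropper, square, jar below 0.05 m/s and contact force between the fingers and dropper below 0.1 N and x of square_mid in the frame of side_tray between -0.135 and 0.135 m and y of square_mid in the frame of side_tray between -0.055 and 0.055 m and z of square_mid in the frame of side_tray below 0.0655 m and contact force between the fingers and square below 0.1 N and x of jar_mid in the frame of side_tray between -0.135 and 0.135 m and y of jar_mid in the frame of side_tray between -0.055 and 0.055 m and z of jar_mid in the frame of side_tray below 0.064 m and contact force between the fingers and jar below 0.1 N and distance of eyepiece_mid from where it was at the start of the episode below 0.02 m), for 0.2 s.
2. the eyepiece stands released and upright in the lens rest, the bottles still on the side tray (horizontal distance between eyepiece_mid and lens_rest below 0.014 m and z of eyepiece_mid in the frame of lens_rest below 0.034 m and angle between each of eyepiece_mid, dropper_mid, square_mid, jar_mid's own z axis and vertical below 0.12 rad and linear speed of each of eyepiece, dropper, square, jar below 0.05 m/s and contact force between the fingers and eyepiece below 0.1 N and x of dropper_mid in the frame of side_tray between -0.135 and 0.135 m and y of dropper_mid in the frame of side_tray between -0.055 and 0.055 m and z of dropper_mid in the frame of side_tray below 0.069 m and contact force between the fingers and dropper below 0.1 N and x of square_mid in the frame of side_tray between -0.135 and 0.135 m and y of square_mid in the frame of side_tray between -0.055 and 0.055 m and z of square_mid in the frame of side_tray below 0.0655 m and contact force between the fingers and square below 0.1 N and x of jar_mid in the frame of side_tray between -0.135 and 0.135 m and y of jar_mid in the frame of side_tray between -0.055 and 0.055 m and z of jar_mid in the frame of side_tray below 0.064 m and contact force between the fingers and jar below 0.1 N), for 0.2 s.
3. every bottle is back on its own ring (distance of each of dropper_mid, square_mid, jar_mid from where it was at the start of the episode below 0.015 m and angle between each of dropper_mid, square_mid, jar_mid's own z axis and vertical below 0.1 rad and linear speed of each of dropper, square, jar below 0.03 m/s and horizontal distance between eyepiece_mid and lens_rest below 0.014 m and z of eyepiece_mid in the frame of lens_rest below 0.034 m and angle between eyepiece_mid's own z axis and vertical below 0.12 rad and linear speed of eyepiece below 0.05 m/s and contact force between the fingers and eyepiece below 0.1 N), for 0.2 s.
At the end, for the whole second after the job is handed in: Each bottle stands upright (within 0.1 rad), at rest, within 15 mm of where it stood at the start, and the eyepiece stands upright (within 0.12 rad), at rest and released, on the floor of the lens rest within 14 mm of its centre (all of step 3); the robot touches nothing.
It fails at once if a bottle or the eyepiece is tipped over (angle between any of dropper_mid, square_mid, jar_mid, eyepiece_mid's own z axis and vertical above 0.6 rad).
It fails at once if the mouse, the slide box or the stack of dishes is shifted by more than 25 mm (distance of any of mouse, slide_box, dishes from where it was at the start of the episode above 0.025 m).
It also fails if it takes over 144 s, if anything falls off the work surface, if the arm or the gripper's body presses on something with over 40 N, if the wrist force passes 120 N, or if a joint passes its speed limit or range.

ROBOT

A 6-joint arm with a two-finger parallel gripper is mounted at the origin on the work surface. World frame = base frame: x ahead of the robot, y to its left, z up, the work surface at z = 0. Lengths are in m, angles in rad, forces in N, time in s.
With the tool pointing down it reaches from about 0.35 to 0.975 m from the base axis. Payload 4.9 kg.
Tool frame: the origin (TCP) lies on the centre line of the jaws, within the pads' length; the fingertips stand ctrl.tcp_to_tips ahead of it and the grasp point (between the pads) lies 3 mm ahead of it (ctrl.tcp_to_tips is the distance from the TCP to the fingertips, in m); z points along the fingers, y is the direction in which the jaws open and shut (so a half turn about z gives the same grasp; the last joint's range is limited). The gripper opens to 85 mm and grips with 20 to 120 N. Pads are 22 mm wide; open, the fingers measure 114 mm over their backs; the gripper's body (76 mm by 85 mm) begins 54 mm behind the grasp point. The pads swing forward as they close: fully open they stand 13 mm farther back than shut.
Start: joints at [1.069, 0.053, 1.613, -0, 1.476, -0.119], TCP at [0.233, 0.58, 0.253] pointing down, gripper open.
Joint ranges: [-3.01, 3.01], [-1.01, 2.22], [0.06, 2.58], [-1.02, 4.17], [0.09, 2.62], [-3.14, 3.14]. Speed limits (rad/s): [2.57, 2.57, 3.14, 3.14, 3.14, 3.14].

INTERFACE

Orientations are given as a rotation vector (axis times angle).
In Python, from station import ctrl, vision gives the robot as it stands.
- The arm moves only by the tool jog_arm, never from a script. Its argument "deltas" is a list of rows, each a list of 7 numbers: the turn, a rotation vector about the tool's x, y, z in rad, then the shift along the tool's x, y, z in cm, then the opening, from 0 (shut) to 1 (fully open). A call has 1 to 12 rows; each row shifts and turns the commanded pose from where the row before left it, along the tool's axes as they then stand; what a row does not reach is not made up. A row lasts 1/12 s, in which the tool goes at most 41.7 mm and 7.16 degrees, less where a joint would pass 70% of its speed; a pose out of reach is approached as far as the arm can. A call with a gripper value outside its range is refused whole. The fingers move at their own pace and stop on an object; "grip_force" is the grip in N (left out, the last holds). Time passes only in rows, so rows that do not move let the fingers close. It gives the time, the measured TCP pose, the force and the opening at its end, in the units of the state.
- ctrl.get_obs(): the state, without advancing time (a new reading comes with each control period).
- vision.get_image(name): name is "scene" or "top" or "wrist"; returns (picture, depth): 420x560x3 uint8, red, green, blue; 420x560 float32, m along the optical axis (not along the pixel's ray), 0 where there is no reading.
- vision.calibration(name): a dict with "fx", "fy", "cx", "cy" (pixels), "dist" ([k1, k2, p1, p2, k3] as OpenCV has them; the pictures are not rectified), "rvec" (rotation vector, rad) and "tvec" (3), from world to camera coordinates, as OpenCV has them; the wrist camera has in their place "hand_eye" (4x4, takes a point from camera to tool coordinates, whose origin is the TCP and whose axes are the flange's). Camera axes: x right, y down, z forward; pixel columns grow to the right and rows downward; lengths in m; the calibration is good to about 2 mm. A picture is of the moment at which its call begins: read the wrist's pose just before it. calibration takes no time and is no camera call.
- ctrl.finish_job(): hands the job in, once; it reports no verdict.
The state is a dict: "t": time; "q": joint angles; "dq": joint speeds; "effort": joint torques, N m; "tool_pos": TCP position; "tool_rot": TCP orientation; "contact_force": force on the tool from outside, world axes, zero at the start; "wrist_torque": the same for the moment, N m; "opening": finger opening in m.
Only numpy, scipy, OpenCV 4.12 (cv2) and the standard library are available. Lean on these libraries where they do the work, as an engineer would, in place of code of your own. Each camera call takes 0.05 s, during which the arm holds its last target. There are 200 camera calls.

## Working session

There is one attempt and no reset: what is moved stays moved. The work goes in short steps, Python scripts to look and compute and a tool call to move; the robot and the scene stay as the last step left them, time stands still between calls to the robot, and variables do not carry over. Pictures are saved under pics/ and viewed, about 12 in all and at most 16, crops included, and the job is handed in when it is done.

Besides the shell and the picture viewer there is one more tool, called after "Call:" as name([rows], argument=value, ...), one row to a line, values as JSON. jog_arm: Moves the arm, as the interface text tells. Its arguments: {"type":"object","properties":{"deltas":{"type":"array"},"grip_force":{"type":"number"}},"required":["deltas"]}

```bash
ls; mkdir -p pics; python3 - <<'E'
from station import ctrl, vision
import cv2,numpy as np
print(ctrl.get_obs(), ctrl.tcp_to_tips)
for n in ("top","scene"):
    im,d=vision.get_image(n); cv2.imwrite(f"pics/{n}0.png",im[:,:,::-1]); np.savez(f"pics/{n}0.npz",im=im,d=d)
    print(n,vision.calibration(n))
print(vision.calibration("wrist"))
E
```

```text
pics
{'t': 0.0, 'q': array([ 1.06898019e+00,  5.33320442e-02,  1.61428717e+00,  2.84515328e-05,
        1.47600542e+00, -1.19006353e-01]), 'dq': array([-0.00114633,  0.00112626,  0.00054555, -0.00092072,  0.0007471 ,
       -0.00196693]), 'effort': array([ 4.18096288e-04, -3.93678939e+01, -3.70179641e+01, -5.15756653e-06,
        6.87493608e-03, -1.58218927e-05]), 'tool_pos': array([0.23317258, 0.57925442, 0.25208244]), 'tool_rot': array([-5.97532016e-01, -3.08358265e+00,  3.02506842e-03]), 'contact_force': array([ 0.57264084, -0.09648099,  0.09091767]), 'wrist_torque': array([ 0.0186226 , -0.03519386,  0.04233415]), 'opening': 0.08538369067883358} 0.022
top {'fx': 429.4808083066759, 'fy': 429.4808083066759, 'cx': 283.02042728759284, 'cy': 212.61647600951983, 'dist': array([-0.10410924,  0.        ,  0.        ,  0.        ,  0.        ]), 'rvec': array([ 2.17674249, -2.19894102,  0.10488842]), 'tvec': array([-0.01268222,  0.63634385,  0.91313659])}
scene {'fx': 413.8057424664019, 'fy': 413.8057424664019, 'cx': 280.3630158488172, 'cy': 211.60768788594567, 'dist': array([-0.07816329,  0.        ,  0.        ,  0.        ,  0.        ]), 'rvec': array([ 2.33126279,  0.90513152, -0.32784944]), 'tvec': array([-0.4512478 , -0.27042848,  1.16440896])}
{'fx': 329.61370123565587, 'fy': 329.61370123565587, 'cx': 284.0811499712811, 'cy': 208.46167449589336, 'dist': array([-0.07801665,  0.        ,  0.        ,  0.        ,  0.        ]), 'hand_eye': array([[ 3.60804856e-04, -9.65473759e-01, -2.60500079e-01,
         6.62864297e-02],
       [ 9.99999935e-01,  3.54295346e-04,  7.19461301e-05,
         3.77932858e-06],
       [ 2.28318648e-05, -2.60500087e-01,  9.65473824e-01,
        -1.20272781e-01],
       [ 0.00000000e+00,  0.00000000e+00,  0.00000000e+00,
         1.00000000e+00]])}
```

View pics/top0.png

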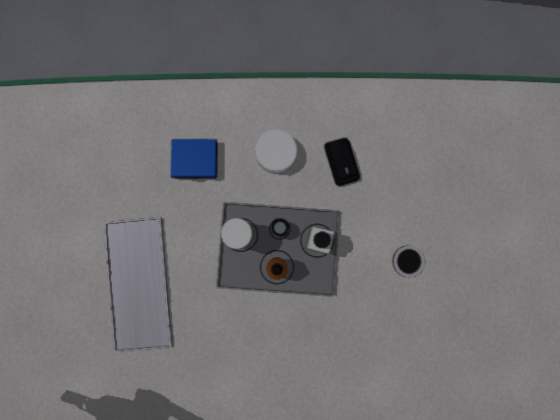

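View pics/scene0.png

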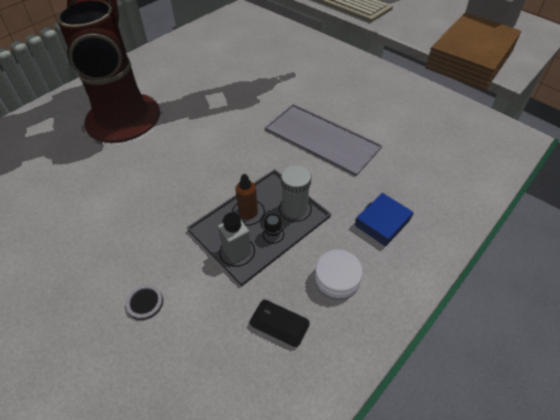

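The top view shows the caddy at about (279,249). The jar is at (238,233), the dropper at (277,267), the square bottle at (320,239) and the eyepiece at (280,228). The steel tray is on the left at (139,284) and the lens rest on the right at (409,261).

```bash
cat > h.py <<'E'
import numpy as np, cv2
from scipy.spatial.transform import Rotation as R
def rays(cal,uv,pose=None):
    K=np.array([[cal['fx'],0,cal['cx']],[0,cal['fy'],cal['cy']],[0,0,1]])
    n=cv2.undistortPoints(np.asarray(uv,float).reshape(-1,1,2),K,cal['dist']).reshape(-1,2)
    r=np.c_[n,np.ones(len(n))]
    if pose is None:
        M=cv2.Rodrigues(cal['rvec'])[0].T; o=-M@cal['tvec']
    else:
        p,rv=pose; T=cal['hand_eye']; Rt=R.from_rotvec(rv).as_matrix()
        M=Rt@T[:3,:3]; o=Rt@T[:3,3]+p
    return o,r@M.T
def onplane(cal,uv,z,pose=None):
    o,d=rays(cal,uv,pose); return o+d*((z-o[2])/d[:,2])[:,None]
def cloud(cal,d,pose=None):
    v,u=np.indices(d.shape); uv=np.c_[u.ravel(),v.ravel()]
    o,r=rays(cal,uv,pose); return (o+r*d.ravel()[:,None]).reshape(*d.shape,3)
E
cat > m.py <<'E'
from h import *
from station import vision
cal=vision.calibration("top"); f=np.load("pics/top0.npz"); im,d=f['im'].astype(int),f['d']
P=cloud(cal,d); Z=P[...,2]
print("bench z",np.median(Z[300:400,200:400]))
v,u=np.indices(d.shape)
def box(c,r): return (abs(u-c[0])<r)&(abs(v-c[1])<r)
def circ(m,n):
    pts=P[m][:,:2].astype(np.float32); c,r=cv2.minEnclosingCircle(pts); print(n,"z",np.median(Z[m]).round(4),"mean",pts.mean(0).round(4),"enc",np.round(c,4),round(r,4),"n",m.sum())
def rect(m,n):
    pts=P[m][:,:2].astype(np.float32); print(n,"z",np.median(Z[m]).round(4),cv2.minAreaRect(pts),m.sum())
circ(box((238,233),25)&(Z>.105),"jar lid")
circ(box((320,239),18)&(Z>.106),"sq cap"); rect(box((320,239),22)&(Z>.075)&(Z<.097),"sq body")
circ(box((277,267),18)&(Z>.108),"bulb"); circ(box((277,267),20)&(Z>.075),"dropper body+")
circ(box((280,228),14)&(Z>.04)&(Z<.07),"eyep")
circ(box((409,261),14)&(im.sum(2)<90),"rest floor")
for n,c in dict(dishes=(276,151),mouse=(343,162),box=(194,159)).items():
    m=box(c,32)&(Z>.02); rect(m,n)
# caddy/tray outlines by colour on the bench
g=im.sum(2)
def comp(mask,n,z):
    mask=cv2.morphologyEx(mask.astype(np.uint8),cv2.MORPH_CLOSE,np.ones((5,5)))
    k,l,s,c=cv2.connectedComponentsWithStats(mask); i=1+np.argmax(s[1:,4])
    cn,_=cv2.findContours((l==i).astype(np.uint8),cv2.RETR_EXTERNAL,cv2.CHAIN_APPROX_NONE)
    w=onplane(cal,cn[0][:,0,:],z)[:,:2].astype(np.float32); print(n,cv2.minAreaRect(w),cv2.boundingRect(cn[0]))
comp(box((279,249),68)&(v>195)&(Z>.01)&(Z<.03),"caddy rim",.014)
comp(box((139,284),75)&(Z>.0075)&(u<185),"tray rim",.010)
comp(box((139,284),75)&(Z>.003)&(u<185),"tray floor",.008)
circ(box((409,261),22)&(Z>.0065),"rest rim")
E
python3 m.py
```

```text
bench z -0.0003859757623150828
jar lid z 0.1148 mean [0.5892 0.073 ] enc [0.5794 0.0505] 0.0578 n 802
sq cap z 0.1179 mean [ 0.5754 -0.0913] enc [ 0.5675 -0.057 ] 0.0534 n 236
sq body z 0.0884 ((0.5757478475570679, -0.09275896847248077), (0.047762833535671234, 0.04761294275522232), 75.34886169433594) 300
bulb z 0.1231 mean [ 0.5202 -0.0047] enc [ 0.5358 -0.0054] 0.0254 n 68
dropper body+ z 0.0934 mean [ 0.5193 -0.0047] enc [ 0.5288 -0.0045] 0.0323 n 370
eyep z 0.057 mean [ 0.6024 -0.0119] enc [ 0.6027 -0.0121] 0.0189 n 244
rest floor z 0.0041 mean [ 0.5263 -0.2994] enc [ 0.5422 -0.1645] 0.1616 n 402
dishes z 0.0455 ((0.6933403015136719, -0.02090226113796234), (0.25163280963897705, 0.08856640011072159), 12.168197631835938) 1413
mouse z 0.0325 ((0.6666002869606018, -0.1106518805027008), (0.0997650995850563, 0.28288331627845764), 64.17393493652344) 982
box z 0.0319 ((0.7034744024276733, 0.09594082087278366), (0.32533130049705505, 0.12408148497343063), 55.96438217163086) 1799
caddy rim ((0.5576879382133484, -0.007077634334564209), (0.2586157023906708, 0.19071215391159058), 85.12248229980469) (216, 202, 123, 95)
tray rim ((0.48310017585754395, 0.3088131844997406), (0.2985082268714905, 0.14755208790302277), 2.2337539196014404) (102, 216, 70, 136)
tray floor ((0.4825327396392822, 0.3081229329109192), (0.32212695479393005, 0.17091484367847443), 3.287792682647705) (98, 210, 79, 146)
rest rim z 0.0099 mean [ 0.5275 -0.2898] enc [ 0.5399 -0.1693] 0.1666 n 324
```

```bash
sed -i "s/^P=cloud.*/P=cloud(cal,d); Z=np.where((d>0.1)\&(P[...,2]<.15),P[...,2],-1)/" m.py; cat >> m.py <<'E'
hsv=im.max(2)-im.min(2)
for th in (.003,.0045): 
    m=box((139,284),75)&(u<185)&(abs(Z)<.02); ww=P[...,0]
    comp(m&(im[...,2]>=im[...,0]+ (2 if th<.004 else 6)),"tray blue",.008)
E
python3 m.py
python3 -c "
from h import *
from station import ctrl
M=R.from_rotvec(ctrl.get_obs()['tool_rot']).as_matrix();print(M,np.degrees(np.arctan2(M[1,1],M[0,1])))"
```

```text
bench z -0.0004052814255907089
jar lid z 0.1148 mean [0.5897 0.0742] enc [0.5898 0.0746] 0.0317 n 789
sq cap z 0.1179 mean [ 0.5756 -0.0924] enc [ 0.5756 -0.093 ] 0.0171 n 233
sq body z 0.0884 ((0.5757478475570679, -0.09275896847248077), (0.047762833535671234, 0.04761294275522232), 75.34886169433594) 300
bulb z 0.1229 mean [ 0.5183 -0.0047] enc [ 0.5173 -0.0047] 0.0084 n 65
dropper body+ z 0.0934 mean [ 0.5186 -0.0047] enc [ 0.518  -0.0045] 0.0218 n 364
eyep z 0.057 mean [ 0.6024 -0.0119] enc [ 0.6027 -0.0121] 0.0189 n 244
rest floor z 0.0041 mean [ 0.5263 -0.2994] enc [ 0.5422 -0.1645] 0.1616 n 402
dishes z 0.0455 ((0.7722684144973755, -0.003833770751953125), (0.09022784233093262, 0.08846413344144821), 12.892949104309082) 1396
mouse z 0.0325 ((0.7525067925453186, -0.15170681476593018), (0.09915181994438171, 0.054930929094552994), 16.510244369506836) 969
box z 0.0319 ((0.7584673762321472, 0.1784885823726654), (0.10237307846546173, 0.08705703169107437), 88.9835433959961) 1784
caddy rim ((0.5576879382133484, -0.007077634334564209), (0.2586157023906708, 0.19071215391159058), 85.12248229980469) (216, 202, 123, 95)
tray rim ((0.4816056489944458, 0.30627864599227905), (0.2903957962989807, 0.13178454339504242), 4.68679666519165) (104, 217, 68, 135)
tray floor ((0.4856366515159607, 0.30339372158050537), (0.3160921037197113, 0.1608409732580185), 3.5258677005767822) (101, 210, 76, 144)
rest rim z 0.0097 mean [ 0.5263 -0.2999] enc [ 0.5252 -0.2994] 0.0361 n 313
tray blue ((0.4816347062587738, 0.30672240257263184), (0.2899496555328369, 0.13241854310035706), 5.087839126586914) (104, 217, 68, 135)
tray blue ((0.4820796847343445, 0.30686748027801514), (0.2871720790863037, 0.12757328152656555), 5.114946365356445) (105, 218, 66, 133)
[[-9.27621113e-01  3.73521517e-01 -8.64631685e-04]
 [ 3.73522458e-01  9.27619789e-01 -1.58141986e-03]
 [ 2.11355113e-04 -1.78991781e-03 -9.99998376e-01]] 68.06700001254944
```

```bash
cat > go.py <<'E'
# usage: go.py [az=deg] x,y,z ...  -> tool deltas (cm) and rows for chained waypoints (mm input)
import sys; from h import *; from station import ctrl
o=ctrl.get_obs(); M=R.from_rotvec(o['tool_rot']).as_matrix(); p=o['tool_pos']*1000
print("t",round(o['t'],2),"pos",p.round(1),"az",np.degrees(np.arctan2(M[1,1],M[0,1])).round(2),"tiltxy",M[:2,2].round(4),"open",round(o['opening'],4),"F",o['contact_force'].round(1))
for a in sys.argv[1:]:
    if a[:3]=='az=':
        th=np.radians(float(a[3:])); cur=np.arctan2(M[1,1],M[0,1]); print("turn z rad",round(cur-th,4))
        c,s=np.cos(th),np.sin(th); M=np.array([[-s,c,0],[c,s,0],[0,0,-1.]]); continue
    w=np.array([float(v) for v in a.split(',')]); d=M.T@(w-p)/10; print(a,"delta cm",d.round(2),"rows>=",int(np.ceil(np.linalg.norm(d)/4.0))); p=w
E
python3 go.py az=75.3 589.8,75,252 589.8,75,96 589.8,75,156 561.5,313.6,156 561.5,313.6,98 561.5,313.6,200
```

```text
t 0.1 pos [233.2 579.3 252.2] az 68.07 tiltxy [-0.0009 -0.0016] open 0.0856 F [0.6 0.3 0.4]
turn z rad -0.1262
589.8,75,252 delta cm [-4.729e+01 -3.973e+01  2.000e-02] rows>= 16
589.8,75,96 delta cm [ 0.   0.  15.6] rows>= 4
589.8,75,156 delta cm [ 0.  0. -6.] rows>= 2
561.5,313.6,156 delta cm [ 8.79 22.36  0.  ] rows>= 7
561.5,313.6,98 delta cm [0.  0.  5.8] rows>= 2
561.5,313.6,200 delta cm [  0.    0.  -10.2] rows>= 3
```

Call:
jog_arm([
  [0, 0, -0.0631, 0, 0, 0, 1],
  [0, 0, -0.0631, 0, 0, 0, 1],
  [0, 0, 0, -2.15, -1.806, 0, 1],
  [0, 0, 0, -2.15, -1.806, 0, 1],
  [0, 0, 0, -2.15, -1.806, 0, 1],
  [0, 0, 0, -2.15, -1.806, 0, 1],
  [0, 0, 0, -2.15, -1.806, 0, 1],
  [0, 0, 0, -2.15, -1.806, 0, 1],
  [0, 0, 0, -2.15, -1.806, 0, 1],
  [0, 0, 0, -2.15, -1.806, 0, 1],
  [0, 0, 0, -2.15, -1.806, 0, 1],
  [0, 0, 0, -2.15, -1.806, 0, 1],
], grip_force=40)

```text
t: 1.1
tool_pos: [0.3959, 0.3491, 0.2528]
tool_rot: [-0.402, -3.115, 0.001]
contact_force: [0.5, -0.1, -0.7]
opening: 0.0854
```

Call:
jog_arm([
  [0, 0, 0, -2.15, -1.806, 0, 1],
  [0, 0, 0, -2.15, -1.806, 0, 1],
  [0, 0, 0, -2.15, -1.806, 0, 1],
  [0, 0, 0, -2.15, -1.806, 0, 1],
  [0, 0, 0, -2.15, -1.806, 0, 1],
  [0, 0, 0, -2.15, -1.806, 0, 1],
  [0, 0, 0, -2.15, -1.806, 0, 1],
  [0, 0, 0, -2.15, -1.806, 0, 1],
  [0, 0, 0, -2.15, -1.806, 0, 1],
  [0, 0, 0, -2.15, -1.806, 0, 1],
  [0, 0, 0, -2.15, -1.806, 0, 1],
  [0, 0, 0, -2.15, -1.806, 0, 1],
])

```text
t: 2.1
tool_pos: [0.5905, 0.0741, 0.2526]
tool_rot: [-0.402, -3.115, 0.0]
contact_force: [0.7, -0.3, -1.1]
opening: 0.0856
```

Call:
jog_arm([
  [0, 0, 0, 0, 0, 0, 1],
  [0, 0, 0, 0, 0, 0, 1],
  [0, 0, 0, 0, 0, 0, 1],
])

```text
t: 2.35
tool_pos: [0.5896, 0.0757, 0.2527]
tool_rot: [-0.402, -3.114, -0.0]
contact_force: [-1.4, 0.9, -0.3]
opening: 0.0853
```

```bash
python3 go.py az=75.3 589.8,75,252 589.8,75,96; python3 - <<'E'
from station import ctrl, vision
import cv2,numpy as np
o=ctrl.get_obs(); im,d=vision.get_image("wrist"); cv2.imwrite("pics/w1.png",im[:,:,::-1]); np.savez("pics/w1.npz",im=im,d=d,p=o['tool_pos'],r=o['tool_rot'])
E
```

```text
t 2.35 pos [589.6  75.7 252.7] az 75.29 tiltxy [-0.0013  0.0004] open 0.0853 F [-1.4  0.9 -0.3]
turn z rad -0.0002
589.8,75,252 delta cm [-0.04 -0.06  0.07] rows>= 1
589.8,75,96 delta cm [ 0.   0.  15.6] rows>= 4
```

View pics/w1.png

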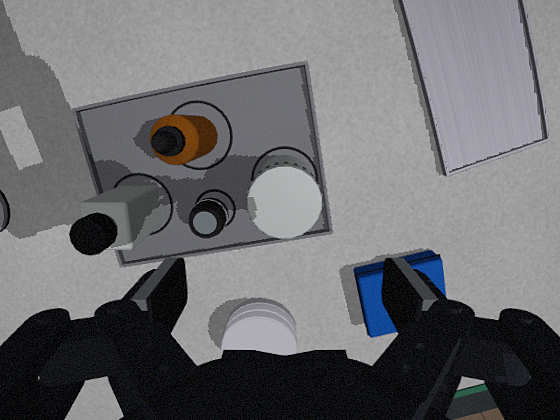

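The wrist view shows the jar lid at (285,201), centred on the jaws at column 284. I'll check the lid positions from this view before going down.

```bash
cat > mw.py <<'E'
from h import *
from station import vision
f=np.load("pics/w1.npz"); P=cloud(vision.calibration("wrist"),f['d'],(f['p'],f['r']));P[f['d']<.1]=-1
Z=P[...,2]; v,u=np.indices(Z.shape)
for n,c,r,lo,hi in (("jar",(285,201),45,.105,.13),("sqcap",(93,233),30,.106,.13),("sqtop",(125,215),45,.078,.095),("bulb",(166,140),25,.105,.14),("eyep",(208,218),22,.045,.07)):
    m=(abs(u-c[0])<r)&(abs(v-c[1])<r)&(Z>lo)&(Z<hi); q=P[m][:,:2].astype(np.float32)
    e,rr=cv2.minEnclosingCircle(q); print(n,np.round(e,4),round(rr,4),"z",np.median(Z[m]).round(4))
E
python3 mw.py
```

```text
jar [0.5887 0.0761] 0.032 z 0.1146
sqcap [ 0.5742 -0.0926] 0.0174 z 0.1173
sqtop [ 0.5736 -0.0919] 0.0316 z 0.0881
bulb [ 0.5171 -0.0023] 0.0122 z 0.1213
eyep [ 0.6005 -0.0093] 0.019 z 0.0567
```

Call:
jog_arm([
  [0, 0, 0, 0, 0, 2.5, 1],
  [0, 0, 0, 0, 0, 2.5, 1],
  [0, 0, 0, 0, 0, 2.5, 1],
  [0, 0, 0, 0, 0, 2.5, 1],
  [0, 0, 0, 0, 0, 2.5, 1],
  [0, 0, 0, 0, 0, 2.0, 1],
  [0, 0, 0, 0, 0, 1.15, 1],
  [0, 0, 0, 0, 0, 0, 1],
  [0, 0, 0, 0, 0, 0, 0.5],
  [0, 0, 0, 0, 0, 0, 0.3],
  [0, 0, 0, 0, 0, 0, 0],
  [0, 0, 0, 0, 0, 0, 0],
], grip_force=40)

```text
t: 3.4
tool_pos: [0.5915, 0.0755, 0.099]
tool_rot: [0.401, 3.112, 0.001]
contact_force: [-0.3, -0.3, 2.8]
opening: 0.0613
```

Call:
jog_arm([
  [0, 0, 0, 0, 0, 0, 0],
  [0, 0, 0, 0, 0, 0, 0],
  [0, 0, 0, 0, 0, 0, 0],
  [0, 0, 0, 0, 0, 0, 0],
])

```text
t: 3.73
tool_pos: [0.5916, 0.0755, 0.0991]
tool_rot: [0.402, 3.112, 0.001]
contact_force: [-0.4, 0.0, 7.2]
opening: 0.0612
```

```bash
python3 go.py; python3 - <<'E'
from station import ctrl, vision
import cv2
im,d=vision.get_image("wrist"); cv2.imwrite("pics/w2.png",im[:,:,::-1])
E
```

```text
t 3.73 pos [591.6  75.5  99.1] az 75.29 tiltxy [0.0037 0.0004] open 0.0612 F [-0.4  0.   7.2]
```

View pics/w2.png

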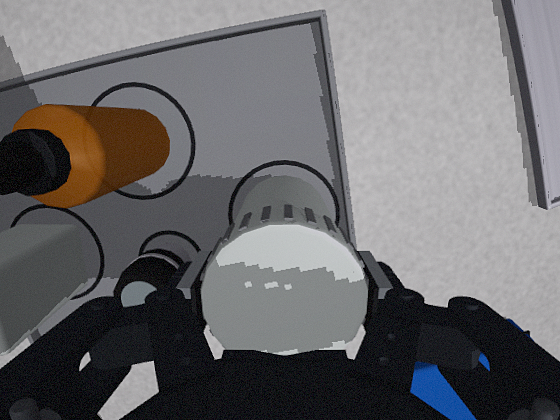

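Call:
jog_arm([
  [0, 0, 0, 0, 0, -1, 0],
  [0, 0, 0, 0, 0, -2, 0],
  [0, 0, 0, 0, 0, -2, 0],
  [0, 0, 0, 0, 0, -1, 0],
  [0, 0, 0, 0, 0, 0, 0],
  [0, 0, 0, 0, 0, 0, 0],
], grip_force=50)

```text
t: 4.28
tool_pos: [0.5901, 0.0754, 0.1569]
tool_rot: [0.402, 3.115, -0.0]
contact_force: [-0.2, 0.9, -3.5]
opening: 0.0609
```

```bash
python3 go.py az=75.3 561.5,313.6,158
```

```text
t 4.28 pos [590.1  75.4 156.9] az 75.3 tiltxy [ 0.0004 -0.0001] open 0.0609 F [-0.2  0.9 -3.5]
turn z rad -0.0001
561.5,313.6,158 delta cm [ 8.81 22.32 -0.11] rows>= 6
```

Call:
jog_arm([
  [0, 0, 0, 0.4, 1.0, 0, 0],
  [0, 0, 0, 0.8, 2.03, 0, 0],
  [0, 0, 0, 0.8, 2.03, 0, 0],
  [0, 0, 0, 0.8, 2.03, 0, 0],
  [0, 0, 0, 0.8, 2.03, 0, 0],
  [0, 0, 0, 0.8, 2.03, 0, 0],
  [0, 0, 0, 0.8, 2.03, 0, 0],
  [0, 0, 0, 0.8, 2.03, 0, 0],
  [0, 0, 0, 0.8, 2.03, 0, 0],
  [0, 0, 0, 0.8, 2.03, 0, 0],
  [0, 0, 0, 0.8, 2.03, 0, 0],
  [0, 0, 0, 0.4, 1.0, 0, 0],
])

```text
t: 5.28
tool_pos: [0.5596, 0.3159, 0.1546]
tool_rot: [-0.398, -3.113, 0.001]
contact_force: [-0.5, 0.6, -2.6]
opening: 0.0607
```

Call:
jog_arm([
  [0, 0, 0, 0, 0, 0, 0],
  [0, 0, 0, 0, 0, 0, 0],
  [0, 0, 0, 0, 0, 1.5, 0],
  [0, 0, 0, 0, 0, 2, 0],
  [0, 0, 0, 0, 0, 1.2, 0],
  [0, 0, 0, 0, 0, 0.4, 0],
  [0, 0, 0, 0, 0, 0.4, 0],
  [0, 0, 0, 0, 0, 0, 0],
  [0, 0, 0, 0, 0, 0, 0],
])

```text
t: 6.03
tool_pos: [0.5621, 0.3133, 0.1023]
tool_rot: [0.403, 3.115, 0.0]
contact_force: [0.2, 0.3, -1.9]
opening: 0.0607
```

Call:
jog_arm([
  [0, 0, 0, 0, 0, 0.15, 0],
  [0, 0, 0, 0, 0, 0.15, 0],
  [0, 0, 0, 0, 0, 0, 0],
  [0, 0, 0, 0, 0, 0, 0],
])

```text
t: 6.37
tool_pos: [0.5618, 0.3136, 0.0992]
tool_rot: [0.402, 3.115, 0.001]
contact_force: [-1.4, -0.5, -3.0]
opening: 0.0607
```

Call:
jog_arm([
  [0, 0, 0, 0, 0, 0.1, 0],
  [0, 0, 0, 0, 0, 0.05, 0],
  [0, 0, 0, 0, 0, 0, 0],
])

```text
t: 6.62
tool_pos: [0.5622, 0.3135, 0.0992]
tool_rot: [0.402, 3.115, 0.0]
contact_force: [-2.0, -2.2, 5.5]
opening: 0.0607
```

Call:
jog_arm([
  [0, 0, 0, 0, 0, 0.05, 0],
  [0, 0, 0, 0, 0, 0.05, 0],
  [0, 0, 0, 0, 0, 0, 0],
])

```text
t: 6.87
tool_pos: [0.5624, 0.3135, 0.0992]
tool_rot: [0.401, 3.114, -0.0]
contact_force: [-3.8, -3.1, 8.3]
opening: 0.0609
```

Call:
jog_arm([
  [0, 0, 0, 0, 0, 0, 0.8],
  [0, 0, 0, 0, 0, 0, 1],
  [0, 0, 0, 0, 0, 0, 1],
  [0, 0, 0, 0, 0, 0, 1],
  [0, 0, 0, 0, 0, -1, 1],
  [0, 0, 0, 0, 0, -2, 1],
  [0, 0, 0, 0, 0, -3, 1],
  [0, 0, 0, 0, 0, -3, 1],
  [0, 0, 0, 0, 0, -1, 1],
  [0, 0, 0, 0, 0, 0, 1],
  [0, 0, 0, 0, 0, 0, 1],
])

```text
t: 7.78
tool_pos: [0.5618, 0.3135, 0.1968]
tool_rot: [0.402, 3.115, 0.001]
contact_force: [0.6, -0.0, -1.2]
opening: 0.0855
```

```bash
python3 go.py az=75.3 517.5,-3.5,200 517.5,-3.5,78
```

```text
t 7.78 pos [561.8 313.5 196.8] az 75.3 tiltxy [0.0011 0.0004] open 0.0855 F [ 0.6 -0.  -1.2]
turn z rad -0.0
517.5,-3.5,200 delta cm [ -3.76 -31.79  -0.32] rows>= 9
517.5,-3.5,78 delta cm [ 0.   0.  12.2] rows>= 4
```

Call:
jog_arm([
  [0, 0, 0, -0.13, -1.0, 0, 1],
  [0, 0, 0, -0.33, -2.8, 0, 1],
  [0, 0, 0, -0.33, -2.8, 0, 1],
  [0, 0, 0, -0.33, -2.8, 0, 1],
  [0, 0, 0, -0.33, -2.8, 0, 1],
  [0, 0, 0, -0.33, -2.8, 0, 1],
  [0, 0, 0, -0.33, -2.8, 0, 1],
  [0, 0, 0, -0.33, -2.8, 0, 1],
  [0, 0, 0, -0.33, -2.8, 0, 1],
  [0, 0, 0, -0.33, -2.8, 0, 1],
  [0, 0, 0, -0.33, -2.8, 0, 1],
  [0, 0, 0, -0.33, -2.8, 0, 1],
])

```text
t: 8.78
tool_pos: [0.5151, -0.0053, 0.1935]
tool_rot: [-0.402, -3.111, 0.0]
contact_force: [0.1, -0.3, 0.1]
opening: 0.0853
```

Call:
jog_arm([
  [0, 0, 0, 0, 0, 0, 1],
  [0, 0, 0, 0, 0, 0, 1],
  [0, 0, 0, 0, 0, 0, 1],
  [0, 0, 0, 0, 0, 0, 1],
])

```text
t: 9.12
tool_pos: [0.5167, -0.003, 0.1952]
tool_rot: [-0.4, -3.114, -0.0]
contact_force: [-0.0, 0.6, 1.1]
opening: 0.0854
```

```bash
python3 go.py az=75.3 517.5,-3.5,200 517.5,-3.5,78;  python3 - <<'E'
from station import ctrl, vision
import cv2
im,d=vision.get_image("wrist"); cv2.imwrite("pics/w3.png",im[:,:,::-1])
E
```

```text
t 9.12 pos [516.7  -3.  195.2] az 75.35 tiltxy [-0.0018  0.0005] open 0.0854 F [-0.   0.6  1.1]
turn z rad 0.0009
517.5,-3.5,200 delta cm [-0.09 -0.03 -0.48] rows>= 1
517.5,-3.5,78 delta cm [ 0.   0.  12.2] rows>= 4
```

View pics/w3.png

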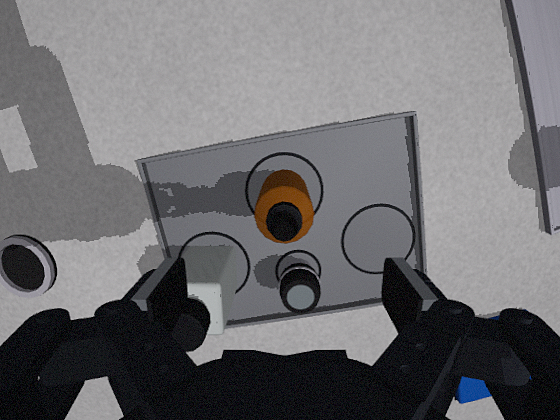

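Call:
jog_arm([
  [0, 0, 0, -0.05, 0, 2.0, 1],
  [0, 0, 0, 0, 0, 2.5, 1],
  [0, 0, 0, 0, 0, 2.5, 1],
  [0, 0, 0, 0, 0, 2.5, 1],
  [0, 0, 0, 0, 0, 1.5, 1],
  [0, 0, 0, 0, 0, 0.7, 1],
  [0, 0, 0, 0, 0, 0, 1],
  [0, 0, 0, 0, 0, 0, 1],
  [0, 0, 0, 0, 0, 0, 0.5],
  [0, 0, 0, 0, 0, 0, 0.2],
  [0, 0, 0, 0, 0, 0, 0],
  [0, 0, 0, 0, 0, 0, 0],
], grip_force=40)

```text
t: 10.17
tool_pos: [0.5188, -0.0039, 0.0808]
tool_rot: [0.402, 3.113, 0.0]
contact_force: [-0.5, -0.7, -1.8]
opening: 0.0429
```

Call:
jog_arm([
  [0, 0, 0, 0, 0, 0, 0],
  [0, 0, 0, 0, 0, 0, 0],
  [0, 0, 0, 0, 0, 0, 0],
  [0, 0, 0, 0, 0, 0, 0],
  [0, 0, 0, 0, 0, 0, 0],
])

```text
t: 10.58
tool_pos: [0.5188, -0.0039, 0.0807]
tool_rot: [0.402, 3.113, 0.0]
contact_force: [-0.9, 1.2, 6.2]
opening: 0.0427
```

Call:
jog_arm([
  [0, 0, 0, 0, 0, -1, 0],
  [0, 0, 0, 0, 0, -2, 0],
  [0, 0, 0, 0, 0, -3, 0],
  [0, 0, 0, 0, 0, -2, 0],
  [0, 0, 0, 0, 0, 0, 0],
  [0, 0, 0, 0, 0, 0, 0],
])

```text
t: 11.08
tool_pos: [0.5182, -0.004, 0.1603]
tool_rot: [0.402, 3.114, -0.0]
contact_force: [0.3, 0.5, -1.8]
opening: 0.0429
```

```bash
python3 go.py az=75.3 481.8,306.6,158
```

```text
t 11.08 pos [518.2  -4.  160.3] az 75.29 tiltxy [ 0.0021 -0.0005] open 0.0429 F [ 0.3  0.5 -1.8]
turn z rad -0.0001
481.8,306.6,158 delta cm [11.4  29.12  0.23] rows>= 8
```

Call:
jog_arm([
  [0, 0, 0, 0.31, 0.81, 0, 0],
  [0, 0, 0, 0.98, 2.5, 0, 0],
  [0, 0, 0, 0.98, 2.5, 0, 0],
  [0, 0, 0, 0.98, 2.5, 0, 0],
  [0, 0, 0, 0.98, 2.5, 0, 0],
  [0, 0, 0, 0.98, 2.5, 0, 0],
  [0, 0, 0, 0.98, 2.5, 0, 0],
  [0, 0, 0, 0.98, 2.5, 0, 0],
  [0, 0, 0, 0.98, 2.5, 0, 0],
  [0, 0, 0, 0.98, 2.5, 0, 0],
  [0, 0, 0, 0.98, 2.5, 0, 0],
  [0, 0, 0, 0.98, 2.5, 0, 0],
])

```text
t: 12.08
tool_pos: [0.4801, 0.2993, 0.1564]
tool_rot: [-0.401, -3.112, 0.004]
contact_force: [0.5, -0.9, -2.5]
opening: 0.043
```

Call:
jog_arm([
  [0, 0, 0, 0.31, 0.81, 0, 0],
  [0, 0, 0, 0, 0, 0, 0],
  [0, 0, 0, 0, 0, 0, 0],
  [0, 0, 0, 0, 0, 2, 0],
  [0, 0, 0, 0, 0, 2.5, 0],
  [0, 0, 0, 0, 0, 1.6, 0],
  [0, 0, 0, 0, 0, 0.8, 0],
  [0, 0, 0, 0, 0, 0.5, 0],
  [0, 0, 0, 0, 0, 0, 0],
  [0, 0, 0, 0, 0, 0, 0],
  [0, 0, 0, 0, 0, 0, 0],
])

```text
t: 13.0
tool_pos: [0.4824, 0.3069, 0.0868]
tool_rot: [0.402, 3.114, 0.002]
contact_force: [0.4, 0.2, -1.1]
opening: 0.0426
```

Call:
jog_arm([
  [0, 0, 0, 0, 0, 0.1, 0],
  [0, 0, 0, 0, 0, 0.1, 0],
  [0, 0, 0, 0, 0, 0, 0],
  [0, 0, 0, 0, 0, 0, 0],
])

```text
t: 13.33
tool_pos: [0.4814, 0.3069, 0.0835]
tool_rot: [0.402, 3.116, 0.0]
contact_force: [-0.1, -0.2, -1.3]
opening: 0.0429
```

Contact is expected at about 80.7 mm.

Call:
jog_arm([
  [0, 0, 0, 0, 0, 0.15, 0],
  [0, 0, 0, 0, 0, 0.1, 0],
  [0, 0, 0, 0, 0, 0, 0],
  [0, 0, 0, 0, 0, 0, 0],
])

```text
t: 13.67
tool_pos: [0.4814, 0.3068, 0.0808]
tool_rot: [0.402, 3.116, 0.0]
contact_force: [0.4, 0.5, -1.7]
opening: 0.0428
```

Call:
jog_arm([
  [0, 0, 0, 0, 0, 0.1, 0],
  [0, 0, 0, 0, 0, 0.1, 0],
  [0, 0, 0, 0, 0, 0, 0],
])

```text
t: 13.92
tool_pos: [0.4818, 0.3069, 0.0808]
tool_rot: [0.402, 3.116, -0.001]
contact_force: [-4.8, -1.9, 8.9]
opening: 0.0427
```

Call:
jog_arm([
  [0, 0, 0, 0, 0, 0, 0.6],
  [0, 0, 0, 0, 0, 0, 0.8],
  [0, 0, 0, 0, 0, 0, 1],
  [0, 0, 0, 0, 0, 0, 1],
  [0, 0, 0, 0, 0, 0, 1],
  [0, 0, 0, 0, 0, -1, 1],
  [0, 0, 0, 0, 0, -3, 1],
  [0, 0, 0, 0, 0, -3, 1],
  [0, 0, 0, 0, 0, -3, 1],
  [0, 0, 0, 0, 0, -2, 1],
  [0, 0, 0, 0, 0, 0, 1],
  [0, 0, 0, 0, 0, 0, 1],
])

```text
t: 14.92
tool_pos: [0.4823, 0.3072, 0.2011]
tool_rot: [0.401, 3.112, 0.003]
contact_force: [0.6, -0.6, 0.0]
opening: 0.0854
```

```bash
python3 go.py az=75.3 575,-92.5,198 575,-92.5,74
```

```text
t 14.92 pos [482.3 307.2 201.1] az 75.3 tiltxy [0.0037 0.0017] open 0.0854 F [ 0.6 -0.6  0. ]
turn z rad 0.0
575,-92.5,198 delta cm [-19.11 -36.31   0.31] rows>= 11
575,-92.5,74 delta cm [ 0.   0.  12.4] rows>= 4
```

Call:
jog_arm([
  [0, 0, 0, -1.274, -2.42, 0, 1],
  [0, 0, 0, -1.274, -2.42, 0, 1],
  [0, 0, 0, -1.274, -2.42, 0, 1],
  [0, 0, 0, -1.274, -2.42, 0, 1],
  [0, 0, 0, -1.274, -2.42, 0, 1],
  [0, 0, 0, -1.274, -2.42, 0, 1],
  [0, 0, 0, -1.274, -2.42, 0, 1],
  [0, 0, 0, -1.274, -2.42, 0, 1],
  [0, 0, 0, -1.274, -2.42, 0, 1],
  [0, 0, 0, -1.274, -2.42, 0, 1],
  [0, 0, 0, -1.274, -2.42, 0, 1],
  [0, 0, 0, -1.274, -2.42, 0, 1],
])

```text
t: 15.92
tool_pos: [0.5545, -0.0141, 0.1964]
tool_rot: [-0.402, -3.112, -0.0]
contact_force: [0.5, 0.4, -0.0]
opening: 0.0857
```

Call:
jog_arm([
  [0, 0, 0, -1.274, -2.42, 0, 1],
  [0, 0, 0, -1.274, -2.42, 0, 1],
  [0, 0, 0, -1.274, -2.42, 0, 1],
  [0, 0, 0, 0, 0, 0, 1],
  [0, 0, 0, 0, 0, 0, 1],
  [0, 0, 0, 0, 0, 0, 1],
  [0, 0, 0, 0, 0, 0, 1],
])

```text
t: 16.5
tool_pos: [0.5734, -0.0917, 0.1977]
tool_rot: [-0.4, -3.114, -0.001]
contact_force: [-0.7, 0.3, -0.2]
opening: 0.0854
```

```bash
python3 go.py az=75.3 575,-92.5,198 575,-92.5,74;  python3 - <<'E'
from station import ctrl, vision
import cv2
im,d=vision.get_image("wrist"); cv2.imwrite("pics/w4.png",im[:,:,::-1])
E
```

```text
t 16.5 pos [573.4 -91.7 197.7] az 75.36 tiltxy [-0.0019  0.0009] open 0.0854 F [-0.7  0.3 -0.2]
turn z rad 0.001
575,-92.5,198 delta cm [-0.17 -0.03 -0.03] rows>= 1
575,-92.5,74 delta cm [ 0.   0.  12.4] rows>= 4
```

View pics/w4.png

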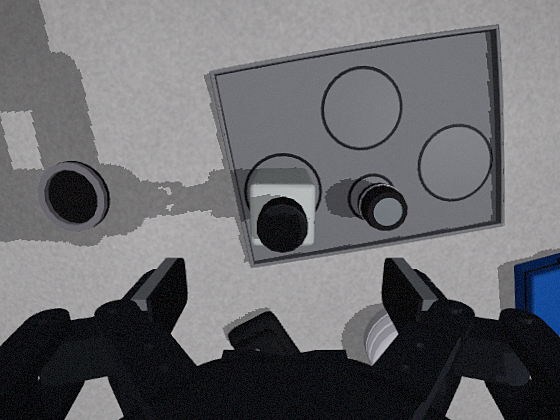

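The square bottle is aligned with the jaws, with its cap at (283,224). The eyepiece at (383,207) is clear of the right finger.

Call:
jog_arm([
  [0, 0, 0, -0.1, 0, 2.0, 0.88],
  [0, 0, 0, 0, 0, 2.5, 0.88],
  [0, 0, 0, 0, 0, 2.5, 0.88],
  [0, 0, 0, 0, 0, 2.5, 0.88],
  [0, 0, 0, 0, 0, 1.9, 0.88],
  [0, 0, 0, 0, 0, 0.95, 0.88],
  [0, 0, 0, 0, 0, 0, 0.88],
  [0, 0, 0, 0, 0, 0, 0.88],
  [0, 0, 0, 0, 0, 0, 0.5],
  [0, 0, 0, 0, 0, 0, 0.2],
  [0, 0, 0, 0, 0, 0, 0],
  [0, 0, 0, 0, 0, 0, 0],
], grip_force=40)

```text
t: 17.55
tool_pos: [0.5764, -0.0936, 0.0775]
tool_rot: [0.401, 3.112, -0.001]
contact_force: [-1.0, -0.3, 4.7]
opening: 0.0478
```

Call:
jog_arm([
  [0, 0, 0, 0, 0, 0, 0],
  [0, 0, 0, 0, 0, 0, 0],
  [0, 0, 0, 0, 0, 0, 0],
  [0, 0, 0, 0, 0, 0, 0],
  [0, 0, 0, 0, 0, 0, 0],
])

```text
t: 17.97
tool_pos: [0.5764, -0.0936, 0.0774]
tool_rot: [0.402, 3.112, -0.001]
contact_force: [-1.2, -0.3, 6.3]
opening: 0.0471
```

Call:
jog_arm([
  [0, 0, 0, 0, 0, -1, 0],
  [0, 0, 0, 0, 0, -2, 0],
  [0, 0, 0, 0, 0, -3, 0],
  [0, 0, 0, 0, 0, -3, 0],
  [0, 0, 0, 0, 0, 0, 0],
  [0, 0, 0, 0, 0, 0, 0],
])

```text
t: 18.47
tool_pos: [0.5762, -0.0934, 0.168]
tool_rot: [0.401, 3.111, -0.001]
contact_force: [-0.3, 0.4, -2.7]
opening: 0.0476
```

```bash
python3 go.py az=75.3 402.1,299.6,165
```

```text
t 18.47 pos [576.2 -93.4 168. ] az 75.3 tiltxy [ 0.0044 -0.0012] open 0.0476 F [-0.3  0.4 -2.7]
turn z rad -0.0001
402.1,299.6,165 delta cm [26.82 33.59  0.3 ] rows>= 11
```

Call:
jog_arm([
  [0, 0, 0, 0.66, 0.82, 0, 0],
  [0, 0, 0, 1.7, 2.13, 0, 0],
  [0, 0, 0, 1.7, 2.13, 0, 0],
  [0, 0, 0, 1.7, 2.13, 0, 0],
  [0, 0, 0, 1.7, 2.13, 0, 0],
  [0, 0, 0, 1.7, 2.13, 0, 0],
  [0, 0, 0, 1.7, 2.13, 0, 0],
  [0, 0, 0, 1.7, 2.13, 0, 0],
  [0, 0, 0, 1.7, 2.13, 0, 0],
  [0, 0, 0, 1.7, 2.13, 0, 0],
  [0, 0, 0, 1.7, 2.13, 0, 0],
  [0, 0, 0, 1.7, 2.13, 0, 0],
])

```text
t: 19.47
tool_pos: [0.4464, 0.1917, 0.1626]
tool_rot: [-0.401, -3.111, 0.002]
contact_force: [-0.2, 0.4, -1.9]
opening: 0.0474
```

Call:
jog_arm([
  [0, 0, 0, 1.7, 2.13, 0, 0],
  [0, 0, 0, 1.7, 2.13, 0, 0],
  [0, 0, 0, 1.7, 2.13, 0, 0],
  [0, 0, 0, 1.7, 2.13, 0, 0],
  [0, 0, 0, 0.66, 0.82, 0, 0],
  [0, 0, 0, 0, 0, 0, 0],
  [0, 0, 0, 0, 0, 0, 0],
  [0, 0, 0, 0, 0, 0, 0],
])

```text
t: 20.13
tool_pos: [0.4005, 0.2989, 0.1642]
tool_rot: [-0.403, -3.114, 0.003]
contact_force: [0.8, -0.2, -1.7]
opening: 0.0475
```

```bash
python3 go.py az=75.3 402.1,299.6,165 402.1,299.6,79
```

```text
t 20.13 pos [400.5 298.9 164.2] az 75.27 tiltxy [-0.0015 -0.0014] open 0.0475 F [ 0.8 -0.2 -1.7]
turn z rad -0.0005
402.1,299.6,165 delta cm [-0.13  0.1  -0.08] rows>= 1
402.1,299.6,79 delta cm [0.  0.  8.6] rows>= 3
```

Call:
jog_arm([
  [0, 0, 0, 0, 0, 1.5, 0],
  [0, 0, 0, 0, 0, 2.5, 0],
  [0, 0, 0, 0, 0, 2, 0],
  [0, 0, 0, 0, 0, 1.2, 0],
  [0, 0, 0, 0, 0, 0.6, 0],
  [0, 0, 0, 0, 0, 0.4, 0],
  [0, 0, 0, 0, 0, 0.2, 0],
  [0, 0, 0, 0, 0, 0.0, 0],
  [0, 0, 0, 0, 0, 0, 0],
  [0, 0, 0, 0, 0, 0, 0],
])

```text
t: 20.97
tool_pos: [0.4016, 0.3003, 0.0825]
tool_rot: [0.402, 3.114, 0.002]
contact_force: [0.7, -0.6, -1.9]
opening: 0.0475
```

Call:
jog_arm([
  [0, 0, 0, 0, 0, 0.15, 0],
  [0, 0, 0, 0, 0, 0.15, 0],
  [0, 0, 0, 0, 0, 0, 0],
  [0, 0, 0, 0, 0, 0, 0],
])

```text
t: 21.3
tool_pos: [0.4008, 0.2999, 0.0782]
tool_rot: [-0.402, -3.116, 0.0]
contact_force: [0.5, 0.3, -1.9]
opening: 0.0478
```

Call:
jog_arm([
  [0, 0, 0, 0, 0, 0.12, 0],
  [0, 0, 0, 0, 0, 0.1, 0],
  [0, 0, 0, 0, 0, 0, 0],
  [0, 0, 0, 0, 0, 0, 0],
])

```text
t: 21.63
tool_pos: [0.4011, 0.3, 0.0775]
tool_rot: [-0.402, -3.116, 0.001]
contact_force: [-4.0, -2.9, 8.0]
opening: 0.0473
```

Call:
jog_arm([
  [0, 0, 0, 0, 0, 0, 0.6],
  [0, 0, 0, 0, 0, 0, 0.8],
  [0, 0, 0, 0, 0, 0, 1],
  [0, 0, 0, 0, 0, 0, 1],
  [0, 0, 0, 0, 0, 0, 1],
  [0, 0, 0, 0, 0, -1, 1],
  [0, 0, 0, 0, 0, -3, 1],
  [0, 0, 0, 0, 0, -3, 1],
  [0, 0, 0, 0, 0, -3, 1],
  [0, 0, 0, 0, 0, -2, 1],
  [0, 0, 0, 0, 0, 0, 1],
  [0, 0, 0, 0, 0, 0, 1],
])

```text
t: 22.63
tool_pos: [0.4018, 0.3004, 0.1984]
tool_rot: [0.401, 3.112, 0.004]
contact_force: [-0.5, -0.2, 0.4]
opening: 0.0854
```

```bash
python3 go.py az=75.3 601.5,-10.5,200 601.5,-10.5,39;  python3 - <<'E'
from station import ctrl, vision
import cv2
im,d=vision.get_image("scene"); cv2.imwrite("pics/s2.png",im[:,:,::-1])
E
```

```text
t 22.63 pos [401.8 300.4 198.4] az 75.3 tiltxy [0.0036 0.0019] open 0.0854 F [-0.5 -0.2  0.4]
turn z rad 0.0
601.5,-10.5,200 delta cm [-27.21 -25.    -0.16] rows>= 10
601.5,-10.5,39 delta cm [ 0.   0.  16.1] rows>= 5
```

View pics/s2.png

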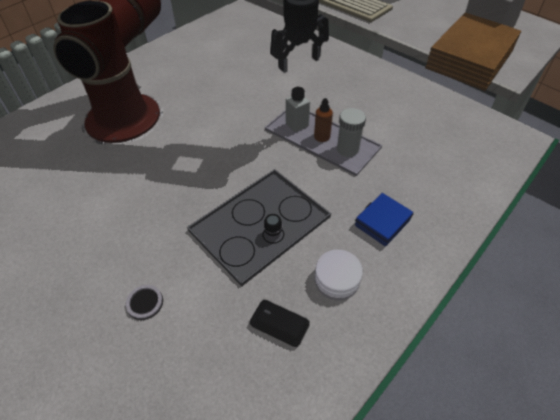

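The scene view shows all three bottles upright in the tray at (297,110), (323,121) and (351,131). The eyepiece is still in its ring at (273,226), so I'll go and get it.

Call:
jog_arm([
  [0, 0, 0, -1.943, -1.786, 0, 1],
  [0, 0, 0, -1.943, -1.786, 0, 1],
  [0, 0, 0, -1.943, -1.786, 0, 1],
  [0, 0, 0, -1.943, -1.786, 0, 1],
  [0, 0, 0, -1.943, -1.786, 0, 1],
  [0, 0, 0, -1.943, -1.786, 0, 1],
  [0, 0, 0, -1.943, -1.786, 0, 1],
  [0, 0, 0, -1.943, -1.786, 0, 1],
  [0, 0, 0, -1.943, -1.786, 0, 1],
  [0, 0, 0, -1.943, -1.786, 0, 1],
  [0, 0, 0, -1.943, -1.786, 0, 1],
  [0, 0, 0, -1.943, -1.786, 0, 1],
])

```text
t: 23.68
tool_pos: [0.5713, 0.0322, 0.1935]
tool_rot: [-0.402, -3.111, 0.0]
contact_force: [-0.2, 0.1, -0.1]
opening: 0.0852
```

Call:
jog_arm([
  [0, 0, 0, -1.943, -1.786, 0, 1],
  [0, 0, 0, -1.943, -1.786, 0, 1],
  [0, 0, 0, 0, 0, 2.5, 1],
  [0, 0, 0, 0, 0, 2.5, 1],
  [0, 0, 0, 0, 0, 2.5, 1],
  [0, 0, 0, 0, 0, 0, 1],
  [0, 0, 0, 0, 0, 0, 1],
  [0, 0, 0, 0, 0, 0, 1],
  [0, 0, 0, 0, 0, 0, 1],
])

```text
t: 24.43
tool_pos: [0.6016, -0.011, 0.1229]
tool_rot: [0.401, 3.113, -0.0]
contact_force: [-0.2, -0.6, 0.1]
opening: 0.0854
```

```bash
python3 go.py az=75.3 601.5,-10.5,125 601.5,-10.5,39; python3 - <<'E'
from station import ctrl, vision
import cv2
im,d=vision.get_image("wrist"); cv2.imwrite("pics/w5.png",im[:,:,::-1])
E
```

```text
t 24.43 pos [601.6 -11.  122.9] az 75.31 tiltxy [ 0.0027 -0.0004] open 0.0854 F [-0.2 -0.6  0.1]
turn z rad 0.0002
601.5,-10.5,125 delta cm [ 0.02  0.05 -0.21] rows>= 1
601.5,-10.5,39 delta cm [0.  0.  8.6] rows>= 3
```

View pics/w5.png

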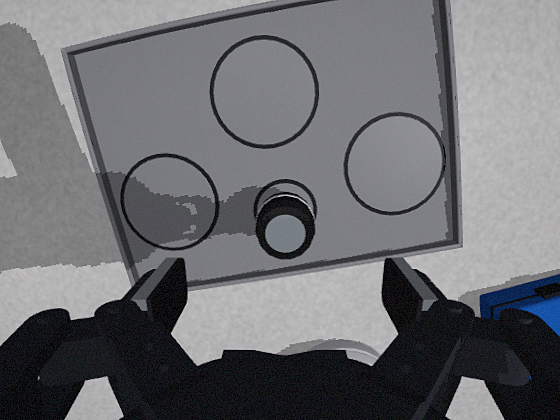

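The eyepiece at (285,226) is centred between the jaws.

Call:
jog_arm([
  [0, 0, 0, 0, 0, 1.5, 1],
  [0, 0, 0, 0, 0, 2.5, 1],
  [0, 0, 0, 0, 0, 2.4, 1],
  [0, 0, 0, 0, 0, 1.3, 1],
  [0, 0, 0, 0, 0, 0.7, 1],
  [0, 0, 0, 0, 0, 0, 1],
  [0, 0, 0, 0, 0, 0, 1],
  [0, 0, 0, 0, 0, 0, 0.6],
  [0, 0, 0, 0, 0, 0, 0.4],
  [0, 0, 0, 0, 0, 0, 0.2],
  [0, 0, 0, 0, 0, 0, 0],
  [0, 0, 0, 0, 0, 0, 0],
], grip_force=30)

```text
t: 25.48
tool_pos: [0.6013, -0.0111, 0.0382]
tool_rot: [0.402, 3.114, 0.0]
contact_force: [-0.2, 1.3, 3.2]
opening: 0.0373
```

Call:
jog_arm([
  [0, 0, 0, 0, 0, 0, 0],
  [0, 0, 0, 0, 0, 0, 0],
  [0, 0, 0, 0, 0, 0, 0],
  [0, 0, 0, 0, 0, 0, 0],
  [0, 0, 0, 0, 0, 0, 0],
])

```text
t: 25.9
tool_pos: [0.6013, -0.0111, 0.0382]
tool_rot: [0.402, 3.114, 0.0]
contact_force: [-1.1, 0.5, 5.7]
opening: 0.0371
```

Call:
jog_arm([
  [0, 0, 0, 0, 0, -1, 0],
  [0, 0, 0, 0, 0, -2, 0],
  [0, 0, 0, 0, 0, -3, 0],
  [0, 0, 0, 0, 0, -2, 0],
  [0, 0, 0, 0, 0, 0, 0],
  [0, 0, 0, 0, 0, 0, 0],
])

```text
t: 26.4
tool_pos: [0.6012, -0.0111, 0.1184]
tool_rot: [0.402, 3.113, -0.0]
contact_force: [-0.3, 0.7, -1.7]
opening: 0.0373
```

```bash
python3 go.py az=75.3 526,-299.5,120; python3 - <<'E'
from station import ctrl, vision
import cv2
im,d=vision.get_image("wrist"); cv2.imwrite("pics/w6.png",im[:,:,::-1])
E
```

```text
t 26.4 pos [601.2 -11.1 118.4] az 75.3 tiltxy [ 0.0025 -0.0004] open 0.0373 F [-0.3  0.7 -1.7]
turn z rad -0.0
526,-299.5,120 delta cm [ -0.04 -29.8   -0.16] rows>= 8
```

View pics/w6.png

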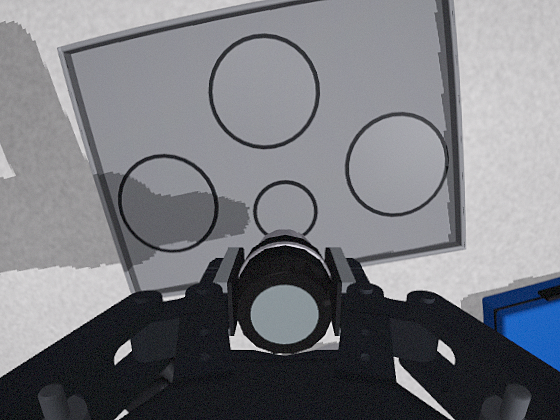

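The eyepiece is held upright and off the floor, and its ring at (285,210) is now empty. Next is the lens rest.

Call:
jog_arm([
  [0, 0, 0, 0, -0.9, 0, 0],
  [0, 0, 0, 0, -2.8, 0, 0],
  [0, 0, 0, 0, -2.8, 0, 0],
  [0, 0, 0, 0, -2.8, 0, 0],
  [0, 0, 0, 0, -2.8, 0, 0],
  [0, 0, 0, 0, -2.8, 0, 0],
  [0, 0, 0, 0, -2.8, 0, 0],
  [0, 0, 0, 0, -2.8, 0, 0],
  [0, 0, 0, 0, -2.8, 0, 0],
  [0, 0, 0, 0, -2.8, 0, 0],
  [0, 0, 0, 0, -2.8, 0, 0],
  [0, 0, 0, 0, -0.9, 0, 0],
])

```text
t: 27.45
tool_pos: [0.5224, -0.3022, 0.1149]
tool_rot: [-0.406, -3.112, -0.0]
contact_force: [0.1, 0.2, -1.7]
opening: 0.0371
```

Call:
jog_arm([
  [0, 0, 0, 0, 0, 0, 0],
  [0, 0, 0, 0, 0, 0, 0],
  [0, 0, 0, 0, 0, 0, 0],
  [0, 0, 0, 0, 0, 0, 0],
])

```text
t: 27.78
tool_pos: [0.525, -0.2978, 0.1165]
tool_rot: [-0.399, -3.115, -0.001]
contact_force: [-0.4, 0.0, -1.2]
opening: 0.0369
```

```bash
python3 go.py az=75.3 526,-299.5,118 526,-299.5,39; python3 - <<'E'
from station import ctrl, vision
from h import *
o=ctrl.get_obs(); im,d=vision.get_image("wrist"); cv2.imwrite("pics/w7.png",im[:,:,::-1])
P=cloud(vision.calibration("wrist"),d,(o['tool_pos'],o['tool_rot'])); Z=P[...,2]; r=np.hypot(P[...,0]-.526,P[...,1]+.2995)
m=(d>.1)&(Z>.0065)&(Z<.013)&(r<.045); q=P[m][:,:2].astype(np.float32); print("rest rim",cv2.minEnclosingCircle(q),m.sum())
E
```

```text
t 27.78 pos [ 525.  -297.8  116.5] az 75.39 tiltxy [-0.0008  0.001 ] open 0.0369 F [-0.4  0.  -1.2]
turn z rad 0.0015
526,-299.5,118 delta cm [-0.14 -0.14 -0.15] rows>= 1
526,-299.5,39 delta cm [0.  0.  7.9] rows>= 2
rest rim ((0.5247113704681396, -0.2986258566379547), 0.0357203483581543) 2159
```

View pics/w7.png

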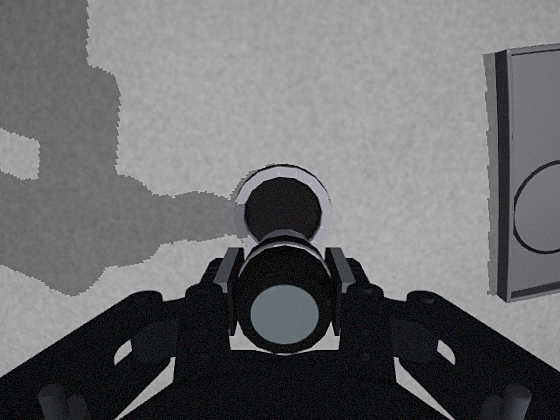

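The rest centre measured from the wrist is (525,-299) mm, about 1 mm from where the tool is now.

Call:
jog_arm([
  [0, 0, 0, 0, -0.1, 1.5, 0],
  [0, 0, 0, 0, 0, 2.5, 0],
  [0, 0, 0, 0, 0, 1.8, 0],
  [0, 0, 0, 0, 0, 0.8, 0],
  [0, 0, 0, 0, 0, 0.5, 0],
  [0, 0, 0, 0, 0, 0.3, 0],
  [0, 0, 0, 0, 0, 0.2, 0],
  [0, 0, 0, 0, 0, 0, 0],
  [0, 0, 0, 0, 0, 0, 0],
  [0, 0, 0, 0, 0, 0, 0],
])

```text
t: 28.67
tool_pos: [0.5253, -0.3007, 0.0422]
tool_rot: [0.402, 3.114, -0.001]
contact_force: [-0.2, 0.3, -0.8]
opening: 0.0371
```

Call:
jog_arm([
  [0, 0, 0, 0, 0, 0.1, 0],
  [0, 0, 0, 0, 0, 0.05, 0],
  [0, 0, 0, 0, 0, 0, 0],
  [0, 0, 0, 0, 0, 0, 0],
])

```text
t: 29.0
tool_pos: [0.5247, -0.3002, 0.0396]
tool_rot: [0.402, 3.116, 0.0]
contact_force: [-1.4, -0.7, -1.9]
opening: 0.0374
```

Call:
jog_arm([
  [0, 0, 0, 0, 0, 0.1, 0],
  [0, 0, 0, 0, 0, 0.1, 0],
  [0, 0, 0, 0, 0, 0, 0],
  [0, 0, 0, 0, 0, 0, 0],
])

```text
t: 29.33
tool_pos: [0.5245, -0.3002, 0.0374]
tool_rot: [-0.402, -3.115, -0.0]
contact_force: [0.5, -0.2, -0.9]
opening: 0.0368
```

Call:
jog_arm([
  [0, 0, 0, 0, 0, 0.1, 0],
  [0, 0, 0, 0, 0, 0.05, 0],
  [0, 0, 0, 0, 0, 0, 0],
])

```text
t: 29.58
tool_pos: [0.5248, -0.3003, 0.0372]
tool_rot: [-0.402, -3.115, -0.0]
contact_force: [-1.7, 0.2, 4.8]
opening: 0.0375
```

Contact came at 37.2 mm, as predicted. I'll release and lift.

Call:
jog_arm([
  [0, 0, 0, 0, 0, 0, 0.6],
  [0, 0, 0, 0, 0, 0, 0.8],
  [0, 0, 0, 0, 0, 0, 1],
  [0, 0, 0, 0, 0, 0, 1],
  [0, 0, 0, 0, 0, 0, 1],
  [0, 0, 0, 0, 0, -1, 1],
  [0, 0, 0, 0, 0, -3, 1],
  [0, 0, 0, 0, 0, -4, 1],
  [0, 0, 0, 0, 0, -4, 1],
  [0, 0, 0, 0, 0, -4, 1],
  [0, 0, 0, 0, 0, -1, 1],
  [0, 0, 0, 0, 0, 0, 1],
])

```text
t: 30.58
tool_pos: [0.527, -0.3019, 0.2129]
tool_rot: [0.401, 3.106, -0.008]
contact_force: [0.1, -0.3, -0.1]
opening: 0.0851
```

Call:
jog_arm([
  [0, 0, 0, 0, 0, 0, 1],
  [0, 0, 0, 0, 0, 0, 1],
])

```text
t: 30.75
tool_pos: [0.5237, -0.2995, 0.204]
tool_rot: [-0.402, -3.113, -0.003]
contact_force: [-0.1, 0.4, -1.0]
opening: 0.0857
```

```bash
python3 go.py az=75.3 401.2,300,206 401.2,300,75; python3 - <<'E'
from station import ctrl, vision
from h import *
o=ctrl.get_obs(); im,d=vision.get_image("wrist"); cv2.imwrite("pics/w8.png",im[:,:,::-1])
P=cloud(vision.calibration("wrist"),d,(o['tool_pos'],o['tool_rot'])); Z=P[...,2]; r=np.hypot(P[...,0]-.525,P[...,1]+.299)
for n,a,b in (("rim",.0065,.013),("eyepiece top",.05,.062)):
    m=(d>.1)&(Z>a)&(Z<b)&(r<.045); q=P[m][:,:2].astype(np.float32); print(n,cv2.minEnclosingCircle(q),m.sum(),np.median(Z[m]))
E
```

```text
t 30.75 pos [ 523.7 -299.5  204. ] az 75.3 tiltxy [-0.0027  0.002 ] open 0.0857 F [-0.1  0.4 -1. ]
turn z rad -0.0
401.2,300,206 delta cm [27.07 54.88 -0.2 ] rows>= 16
401.2,300,75 delta cm [ 0.   0.  13.1] rows>= 4
rim ((0.5250876545906067, -0.29828017950057983), 0.03594734147191048) 1419 0.009657578530045563
eyepiece top ((0.5248450636863708, -0.29973000288009644), 0.01835884340107441) 1359 0.05574826257593518
```

View pics/w8.png

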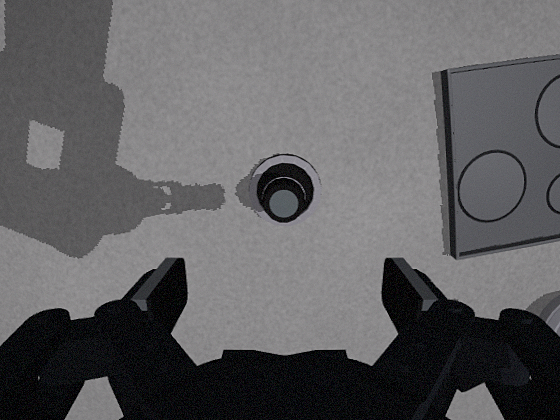

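The eyepiece stands in the rest, within 1.5 mm of its centre. Now I'll put the square bottle back first.

Call:
jog_arm([
  [0, 0, 0, 1.23, 2.495, 0, 1],
  [0, 0, 0, 1.23, 2.495, 0, 1],
  [0, 0, 0, 1.23, 2.495, 0, 1],
  [0, 0, 0, 1.23, 2.495, 0, 1],
  [0, 0, 0, 1.23, 2.495, 0, 1],
  [0, 0, 0, 1.23, 2.495, 0, 1],
  [0, 0, 0, 1.23, 2.495, 0, 1],
  [0, 0, 0, 1.23, 2.495, 0, 1],
  [0, 0, 0, 1.23, 2.495, 0, 1],
  [0, 0, 0, 1.23, 2.495, 0, 1],
  [0, 0, 0, 1.23, 2.495, 0, 1],
  [0, 0, 0, 1.23, 2.495, 0, 1],
])

```text
t: 31.8
tool_pos: [0.4562, 0.0281, 0.2036]
tool_rot: [-0.402, -3.111, 0.0]
contact_force: [-0.5, 0.1, -0.0]
opening: 0.0851
```

Call:
jog_arm([
  [0, 0, 0, 1.23, 2.495, 0, 1],
  [0, 0, 0, 1.23, 2.495, 0, 1],
  [0, 0, 0, 1.23, 2.495, 0, 1],
  [0, 0, 0, 1.23, 2.495, 0, 1],
  [0, 0, 0, 1.23, 2.495, 0, 1],
  [0, 0, 0, 1.23, 2.495, 0, 1],
  [0, 0, 0, 1.23, 2.495, 0, 1],
  [0, 0, 0, 1.23, 2.495, 0, 1],
  [0, 0, 0, 1.23, 2.495, 0, 1],
  [0, 0, 0, 1.23, 2.495, 0, 1],
  [0, 0, 0, 0, 0, 0, 1],
  [0, 0, 0, 0, 0, 0, 1],
])

```text
t: 32.8
tool_pos: [0.4008, 0.2998, 0.2037]
tool_rot: [-0.397, -3.113, 0.005]
contact_force: [0.1, -0.0, 1.0]
opening: 0.0856
```

Call:
jog_arm([
  [0, 0, 0, 0, 0, 0, 1],
  [0, 0, 0, 0, 0, 0, 1],
  [0, 0, 0, 0, 0, 0, 1],
])

```text
t: 33.05
tool_pos: [0.4023, 0.2984, 0.2055]
tool_rot: [-0.404, -3.115, 0.001]
contact_force: [-0.1, -0.6, 0.9]
opening: 0.0855
```

```bash
python3 go.py az=75.3 401.2,300,206 401.2,300,75; python3 - <<'E'
from station import ctrl, vision
from h import *
o=ctrl.get_obs(); im,d=vision.get_image("wrist"); cv2.imwrite("pics/w9.png",im[:,:,::-1])
P=cloud(vision.calibration("wrist"),d,(o['tool_pos'],o['tool_rot'])); Z=P[...,2]
for n,x,y,a,b in (("sq cap",.401,.300,.106,.13),("bulb",.482,.307,.11,.14),("jar",.562,.3135,.105,.13)):
    m=(d>.1)&(Z>a)&(Z<b)&(np.hypot(P[...,0]-x,P[...,1]-y)<.04); q=P[m][:,:2].astype(np.float32); print(n,cv2.minEnclosingCircle(q),m.sum(),np.median(Z[m]))
E
```

```text
t 33.05 pos [402.3 298.4 205.5] az 75.21 tiltxy [-0.0008 -0.0006] open 0.0855 F [-0.1 -0.6  0.9]
turn z rad -0.0015
401.2,300,206 delta cm [ 0.15  0.13 -0.05] rows>= 1
401.2,300,75 delta cm [ 0.   0.  13.1] rows>= 4
sq cap ((0.3986278176307678, 0.30028000473976135), 0.017091115936636925) 2031 0.1175736027196663
bulb ((0.47940176725387573, 0.30747121572494507), 0.00888888444751501) 540 0.12170547642573487
jar ((0.5335180759429932, 0.3281024992465973), 0.01009349524974823) 75 0.10741753455652539
```

View pics/w9.png

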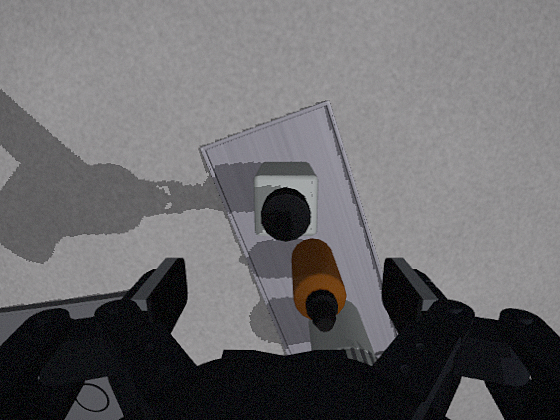

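The square bottle is at (286,205) between the jaws, and the dropper at (320,285) is clear of the fingers.

Call:
jog_arm([
  [0, 0, 0, 0.1, 0.1, 2.0, 0.88],
  [0, 0, 0, 0, 0, 3, 0.88],
  [0, 0, 0, 0, 0, 3, 0.88],
  [0, 0, 0, 0, 0, 2.5, 0.88],
  [0, 0, 0, 0, 0, 1.7, 0.88],
  [0, 0, 0, 0, 0, 0.85, 0.88],
  [0, 0, 0, 0, 0, 0, 0.88],
  [0, 0, 0, 0, 0, 0, 0.88],
  [0, 0, 0, 0, 0, 0, 0.5],
  [0, 0, 0, 0, 0, 0, 0.2],
  [0, 0, 0, 0, 0, 0, 0],
  [0, 0, 0, 0, 0, 0, 0],
], grip_force=40)

```text
t: 34.1
tool_pos: [0.4027, 0.3009, 0.0776]
tool_rot: [0.401, 3.113, 0.001]
contact_force: [-2.0, -2.7, 6.6]
opening: 0.0477
```

Call:
jog_arm([
  [0, 0, 0, 0, 0, 0, 0],
  [0, 0, 0, 0, 0, 0, 0],
  [0, 0, 0, 0, 0, 0, 0],
  [0, 0, 0, 0, 0, 0, 0],
  [0, 0, 0, 0, 0, 0, 0],
])

```text
t: 34.52
tool_pos: [0.4027, 0.3009, 0.0776]
tool_rot: [0.401, 3.113, 0.001]
contact_force: [-0.9, -2.8, 5.9]
opening: 0.0477
```

Call:
jog_arm([
  [0, 0, 0, 0, 0, -1, 0],
  [0, 0, 0, 0, 0, -2, 0],
  [0, 0, 0, 0, 0, -3, 0],
  [0, 0, 0, 0, 0, -3, 0],
  [0, 0, 0, 0, 0, 0, 0],
  [0, 0, 0, 0, 0, 0, 0],
])

```text
t: 35.02
tool_pos: [0.4027, 0.3014, 0.1685]
tool_rot: [0.401, 3.111, 0.005]
contact_force: [0.4, -0.0, -2.5]
opening: 0.0477
```

```bash
python3 go.py az=75.3 576.4,-93.5,165
```

```text
t 35.02 pos [402.7 301.4 168.5] az 75.31 tiltxy [0.0047 0.0029] open 0.0477 F [ 0.4 -0.  -2.5]
turn z rad 0.0001
576.4,-93.5,165 delta cm [-26.82 -33.8    0.35] rows>= 11
```

Call:
jog_arm([
  [0, 0, 0, -0.71, -0.9, 0, 0],
  [0, 0, 0, -1.7, -2.13, 0, 0],
  [0, 0, 0, -1.7, -2.13, 0, 0],
  [0, 0, 0, -1.7, -2.13, 0, 0],
  [0, 0, 0, -1.7, -2.13, 0, 0],
  [0, 0, 0, -1.7, -2.13, 0, 0],
  [0, 0, 0, -1.7, -2.13, 0, 0],
  [0, 0, 0, -1.7, -2.13, 0, 0],
  [0, 0, 0, -1.7, -2.13, 0, 0],
  [0, 0, 0, -1.7, -2.13, 0, 0],
  [0, 0, 0, -1.7, -2.13, 0, 0],
  [0, 0, 0, -1.7, -2.13, 0, 0],
])

```text
t: 36.02
tool_pos: [0.5262, 0.0141, 0.163]
tool_rot: [-0.402, -3.111, 0.0]
contact_force: [0.5, 0.3, -2.2]
opening: 0.0472
```

Call:
jog_arm([
  [0, 0, 0, -1.7, -2.13, 0, 0],
  [0, 0, 0, -1.7, -2.13, 0, 0],
  [0, 0, 0, -1.7, -2.13, 0, 0],
  [0, 0, 0, -1.7, -2.13, 0, 0],
  [0, 0, 0, -0.71, -0.9, 0, 0],
  [0, 0, 0, 0, 0, 0, 0],
  [0, 0, 0, 0, 0, 0, 0],
  [0, 0, 0, 0, 0, 0, 0],
])

```text
t: 36.68
tool_pos: [0.5752, -0.0934, 0.1643]
tool_rot: [-0.401, -3.113, -0.001]
contact_force: [-0.1, -0.2, -2.4]
opening: 0.0477
```

```bash
python3 go.py az=75.3 577.5,-93.3,165 577.5,-93.3,82
```

```text
t 36.68 pos [575.2 -93.4 164.3] az 75.32 tiltxy [-0.0024  0.0012] open 0.0477 F [-0.1 -0.2 -2.4]
turn z rad 0.0004
577.5,-93.3,165 delta cm [-0.22  0.06 -0.07] rows>= 1
577.5,-93.3,82 delta cm [0.  0.  8.3] rows>= 3
```

Call:
jog_arm([
  [0, 0, 0, -0.1, 0, 1.5, 0],
  [0, 0, 0, 0, 0, 2.5, 0],
  [0, 0, 0, 0, 0, 2, 0],
  [0, 0, 0, 0, 0, 1.2, 0],
  [0, 0, 0, 0, 0, 0.6, 0],
  [0, 0, 0, 0, 0, 0.4, 0],
  [0, 0, 0, 0, 0, 0.1, 0],
  [0, 0, 0, 0, 0, 0.0, 0],
  [0, 0, 0, 0, 0, 0, 0],
  [0, 0, 0, 0, 0, 0, 0],
])

```text
t: 37.52
tool_pos: [0.578, -0.0947, 0.0839]
tool_rot: [0.402, 3.114, -0.001]
contact_force: [-0.2, 0.3, -2.5]
opening: 0.0473
```

Call:
jog_arm([
  [0, 0, 0, 0, 0, 0.15, 0],
  [0, 0, 0, 0, 0, 0.15, 0],
  [0, 0, 0, 0, 0, 0, 0],
  [0, 0, 0, 0, 0, 0, 0],
])

```text
t: 37.85
tool_pos: [0.5771, -0.0944, 0.0795]
tool_rot: [-0.402, -3.115, -0.0]
contact_force: [-0.9, 0.1, -1.3]
opening: 0.0474
```

Call:
jog_arm([
  [0, 0, 0, 0, 0, 0.1, 0],
  [0, 0, 0, 0, 0, 0.1, 0],
  [0, 0, 0, 0, 0, 0, 0],
  [0, 0, 0, 0, 0, 0, 0],
])

```text
t: 38.18
tool_pos: [0.5773, -0.0945, 0.0777]
tool_rot: [0.402, 3.116, -0.0]
contact_force: [0.4, -0.0, -1.6]
opening: 0.0476
```

Call:
jog_arm([
  [0, 0, 0, 0, 0, 0.1, 0],
  [0, 0, 0, 0, 0, 0.05, 0],
  [0, 0, 0, 0, 0, 0, 0],
])

```text
t: 38.43
tool_pos: [0.5777, -0.0946, 0.0776]
tool_rot: [0.402, 3.115, -0.0]
contact_force: [-3.1, 1.3, 5.9]
opening: 0.0473
```

Call:
jog_arm([
  [0, 0, 0, 0, 0, 0, 0.6],
  [0, 0, 0, 0, 0, 0, 0.8],
  [0, 0, 0, 0, 0, 0, 1],
  [0, 0, 0, 0, 0, 0, 1],
  [0, 0, 0, 0, 0, 0, 1],
  [0, 0, 0, 0, 0, -1, 1],
  [0, 0, 0, 0, 0, -3, 1],
  [0, 0, 0, 0, 0, -3, 1],
  [0, 0, 0, 0, 0, -3, 1],
  [0, 0, 0, 0, 0, -2, 1],
  [0, 0, 0, 0, 0, 0, 1],
  [0, 0, 0, 0, 0, 0, 1],
])

```text
t: 39.43
tool_pos: [0.5782, -0.0947, 0.1984]
tool_rot: [0.401, 3.112, -0.001]
contact_force: [-0.4, 1.2, -0.3]
opening: 0.0851
```

```bash
python3 go.py az=75.3 481.8,306.9,198 481.8,306.9,79
```

```text
t 39.43 pos [578.2 -94.7 198.4] az 75.3 tiltxy [ 0.0039 -0.0012] open 0.0851 F [-0.4  1.2 -0.3]
turn z rad 0.0001
481.8,306.9,198 delta cm [19.51 36.4   0.04] rows>= 11
481.8,306.9,79 delta cm [ 0.   0.  11.9] rows>= 3
```

Call:
jog_arm([
  [0, 0, 0, 1.3, 2.427, 0, 1],
  [0, 0, 0, 1.3, 2.427, 0, 1],
  [0, 0, 0, 1.3, 2.427, 0, 1],
  [0, 0, 0, 1.3, 2.427, 0, 1],
  [0, 0, 0, 1.3, 2.427, 0, 1],
  [0, 0, 0, 1.3, 2.427, 0, 1],
  [0, 0, 0, 1.3, 2.427, 0, 1],
  [0, 0, 0, 1.3, 2.427, 0, 1],
  [0, 0, 0, 1.3, 2.427, 0, 1],
  [0, 0, 0, 1.3, 2.427, 0, 1],
  [0, 0, 0, 1.3, 2.427, 0, 1],
  [0, 0, 0, 1.3, 2.427, 0, 1],
])

```text
t: 40.43
tool_pos: [0.4985, 0.2278, 0.1938]
tool_rot: [-0.401, -3.112, 0.002]
contact_force: [0.7, -0.6, -0.3]
opening: 0.0852
```

Call:
jog_arm([
  [0, 0, 0, 1.3, 2.427, 0, 1],
  [0, 0, 0, 1.3, 2.427, 0, 1],
  [0, 0, 0, 1.3, 2.427, 0, 1],
  [0, 0, 0, 0, 0, 0, 1],
  [0, 0, 0, 0, 0, 0, 1],
  [0, 0, 0, 0, 0, 0, 1],
  [0, 0, 0, 0, 0, 0, 1],
  [0, 0, 0, 0, 0, 0, 1],
])

```text
t: 41.1
tool_pos: [0.4811, 0.3061, 0.1956]
tool_rot: [-0.404, -3.115, 0.001]
contact_force: [0.6, -1.0, 0.1]
opening: 0.0853
```

```bash
python3 go.py az=75.3 481.8,306.9,198 481.8,306.9,79
```

```text
t 41.1 pos [481.1 306.1 195.6] az 75.21 tiltxy [-0.0007 -0.0005] open 0.0853 F [ 0.6 -1.   0.1]
turn z rad -0.0015
481.8,306.9,198 delta cm [-0.04  0.09 -0.24] rows>= 1
481.8,306.9,79 delta cm [ 0.   0.  11.9] rows>= 3
```

Call:
jog_arm([
  [0, 0, 0, 0, 0.05, 2.0, 1],
  [0, 0, 0, 0, 0, 2.5, 1],
  [0, 0, 0, 0, 0, 2.5, 1],
  [0, 0, 0, 0, 0, 2.5, 1],
  [0, 0, 0, 0, 0, 1.5, 1],
  [0, 0, 0, 0, 0, 0.7, 1],
  [0, 0, 0, 0, 0, 0, 1],
  [0, 0, 0, 0, 0, 0, 1],
  [0, 0, 0, 0, 0, 0, 0.5],
  [0, 0, 0, 0, 0, 0, 0.2],
  [0, 0, 0, 0, 0, 0, 0],
  [0, 0, 0, 0, 0, 0, 0],
], grip_force=40)

```text
t: 42.1
tool_pos: [0.4819, 0.3079, 0.0807]
tool_rot: [0.401, 3.114, 0.001]
contact_force: [0.2, 0.1, 1.0]
opening: 0.0428
```

Call:
jog_arm([
  [0, 0, 0, 0, 0, 0, 0],
  [0, 0, 0, 0, 0, 0, 0],
  [0, 0, 0, 0, 0, 0, 0],
  [0, 0, 0, 0, 0, 0, 0],
  [0, 0, 0, 0, 0, 0, 0],
])

```text
t: 42.52
tool_pos: [0.4819, 0.3079, 0.0806]
tool_rot: [0.401, 3.114, 0.001]
contact_force: [-0.3, -1.4, 6.4]
opening: 0.0425
```

Call:
jog_arm([
  [0, 0, 0, 0, 0, -1, 0],
  [0, 0, 0, 0, 0, -2, 0],
  [0, 0, 0, 0, 0, -3, 0],
  [0, 0, 0, 0, 0, -2, 0],
  [0, 0, 0, 0, 0, 0, 0],
  [0, 0, 0, 0, 0, 0, 0],
])

```text
t: 43.02
tool_pos: [0.4817, 0.3081, 0.1605]
tool_rot: [0.401, 3.113, 0.003]
contact_force: [-0.9, 0.0, -2.7]
opening: 0.0429
```

```bash
python3 go.py az=75.3 518.8,-3.9,158
```

```text
t 43.02 pos [481.7 308.1 160.5] az 75.3 tiltxy [0.0026 0.0013] open 0.0429 F [-0.9  0.  -2.7]
turn z rad 0.0001
518.8,-3.9,158 delta cm [-11.5  -29.23   0.25] rows>= 8
```

Call:
jog_arm([
  [0, 0, 0, -0.36, -0.86, 0, 0],
  [0, 0, 0, -0.98, -2.5, 0, 0],
  [0, 0, 0, -0.98, -2.5, 0, 0],
  [0, 0, 0, -0.98, -2.5, 0, 0],
  [0, 0, 0, -0.98, -2.5, 0, 0],
  [0, 0, 0, -0.98, -2.5, 0, 0],
  [0, 0, 0, -0.98, -2.5, 0, 0],
  [0, 0, 0, -0.98, -2.5, 0, 0],
  [0, 0, 0, -0.98, -2.5, 0, 0],
  [0, 0, 0, -0.98, -2.5, 0, 0],
  [0, 0, 0, -0.98, -2.5, 0, 0],
  [0, 0, 0, -0.98, -2.5, 0, 0],
])

```text
t: 44.02
tool_pos: [0.5151, 0.0035, 0.1565]
tool_rot: [-0.402, -3.111, 0.0]
contact_force: [0.1, 0.7, -1.0]
opening: 0.0425
```

Call:
jog_arm([
  [0, 0, 0, -0.36, -0.86, 0, 0],
  [0, 0, 0, 0, 0, 0, 0],
  [0, 0, 0, 0, 0, 0, 0],
  [0, 0, 0, 0, 0, 2, 0],
  [0, 0, 0, 0, 0, 2.5, 0],
  [0, 0, 0, 0, 0, 1.6, 0],
  [0, 0, 0, 0, 0, 0.8, 0],
  [0, 0, 0, 0, 0, 0.5, 0],
  [0, 0, 0, 0, 0, 0, 0],
  [0, 0, 0, 0, 0, 0, 0],
  [0, 0, 0, 0, 0, 0, 0],
])

```text
t: 44.93
tool_pos: [0.5192, -0.004, 0.0865]
tool_rot: [0.401, 3.113, -0.0]
contact_force: [-0.3, -0.3, -1.4]
opening: 0.0427
```

Call:
jog_arm([
  [0, 0, 0, 0, 0, 0.1, 0],
  [0, 0, 0, 0, 0, 0.1, 0],
  [0, 0, 0, 0, 0, 0, 0],
  [0, 0, 0, 0, 0, 0, 0],
])

```text
t: 45.27
tool_pos: [0.5183, -0.0042, 0.0833]
tool_rot: [0.402, 3.115, -0.0]
contact_force: [-0.2, -0.1, -2.0]
opening: 0.0426
```

Call:
jog_arm([
  [0, 0, 0, 0, 0, 0.15, 0],
  [0, 0, 0, 0, 0, 0.1, 0],
  [0, 0, 0, 0, 0, 0, 0],
  [0, 0, 0, 0, 0, 0, 0],
])

```text
t: 45.6
tool_pos: [0.5183, -0.0042, 0.0807]
tool_rot: [0.402, 3.115, -0.0]
contact_force: [-0.2, -0.8, -0.0]
opening: 0.0431
```

Call:
jog_arm([
  [0, 0, 0, 0, 0, 0.1, 0],
  [0, 0, 0, 0, 0, 0.1, 0],
  [0, 0, 0, 0, 0, 0, 0],
])

```text
t: 45.85
tool_pos: [0.519, -0.0044, 0.0806]
tool_rot: [0.402, 3.115, -0.001]
contact_force: [-5.1, 1.2, 9.2]
opening: 0.0431
```

Call:
jog_arm([
  [0, 0, 0, 0, 0, 0, 0.6],
  [0, 0, 0, 0, 0, 0, 0.8],
  [0, 0, 0, 0, 0, 0, 1],
  [0, 0, 0, 0, 0, 0, 1],
  [0, 0, 0, 0, 0, 0, 1],
  [0, 0, 0, 0, 0, -1, 1],
  [0, 0, 0, 0, 0, -3, 1],
  [0, 0, 0, 0, 0, -3, 1],
  [0, 0, 0, 0, 0, -3, 1],
  [0, 0, 0, 0, 0, -2, 1],
  [0, 0, 0, 0, 0, 0, 1],
  [0, 0, 0, 0, 0, 0, 1],
])

```text
t: 46.85
tool_pos: [0.5192, -0.0042, 0.2009]
tool_rot: [0.401, 3.112, -0.0]
contact_force: [0.7, -0.9, -0.3]
opening: 0.0852
```

```bash
python3 go.py az=75.3 562.2,313.5,200 562.2,313.5,97
```

```text
t 46.85 pos [519.2  -4.2 200.9] az 75.3 tiltxy [ 0.004  -0.0006] open 0.0852 F [ 0.7 -0.9 -0.3]
turn z rad 0.0
562.2,313.5,200 delta cm [ 3.9  31.83  0.09] rows>= 9
562.2,313.5,97 delta cm [ 0.   0.  10.3] rows>= 3
```

Call:
jog_arm([
  [0, 0, 0, 0.17, 1.03, 0, 1],
  [0, 0, 0, 0.34, 2.8, 0, 1],
  [0, 0, 0, 0.34, 2.8, 0, 1],
  [0, 0, 0, 0.34, 2.8, 0, 1],
  [0, 0, 0, 0.34, 2.8, 0, 1],
  [0, 0, 0, 0.34, 2.8, 0, 1],
  [0, 0, 0, 0.34, 2.8, 0, 1],
  [0, 0, 0, 0.34, 2.8, 0, 1],
  [0, 0, 0, 0.34, 2.8, 0, 1],
  [0, 0, 0, 0.34, 2.8, 0, 1],
  [0, 0, 0, 0.34, 2.8, 0, 1],
  [0, 0, 0, 0.34, 2.8, 0, 1],
])

```text
t: 47.85
tool_pos: [0.5596, 0.3154, 0.1958]
tool_rot: [-0.401, -3.112, 0.003]
contact_force: [1.2, -0.3, 0.4]
opening: 0.0854
```

Call:
jog_arm([
  [0, 0, 0, 0, 0, 0, 1],
  [0, 0, 0, 0, 0, 0, 1],
  [0, 0, 0, 0, 0, 0, 1],
  [0, 0, 0, 0, 0, 0, 1],
])

```text
t: 48.18
tool_pos: [0.5605, 0.3128, 0.1974]
tool_rot: [-0.403, -3.114, 0.002]
contact_force: [0.2, 0.8, -0.1]
opening: 0.0852
```

```bash
python3 go.py az=75.3 562.2,313.5,200 562.2,313.5,97
```

```text
t 48.18 pos [560.5 312.8 197.4] az 75.26 tiltxy [-0.002 -0.001] open 0.0852 F [ 0.2  0.8 -0.1]
turn z rad -0.0008
562.2,313.5,200 delta cm [-0.15  0.11 -0.26] rows>= 1
562.2,313.5,97 delta cm [ 0.   0.  10.3] rows>= 3
```

Call:
jog_arm([
  [0, 0, 0, -0.05, 0.05, 2.0, 1],
  [0, 0, 0, 0, 0, 2.5, 1],
  [0, 0, 0, 0, 0, 2.5, 1],
  [0, 0, 0, 0, 0, 2.0, 1],
  [0, 0, 0, 0, 0, 1.1, 1],
  [0, 0, 0, 0, 0, 0, 1],
  [0, 0, 0, 0, 0, 0, 1],
  [0, 0, 0, 0, 0, 0, 0.7],
  [0, 0, 0, 0, 0, 0, 0.5],
  [0, 0, 0, 0, 0, 0, 0.3],
  [0, 0, 0, 0, 0, 0, 0],
  [0, 0, 0, 0, 0, 0, 0],
], grip_force=50)

```text
t: 49.18
tool_pos: [0.5632, 0.3143, 0.1002]
tool_rot: [0.401, 3.112, 0.002]
contact_force: [-0.2, -1.6, 5.8]
opening: 0.0609
```

Call:
jog_arm([
  [0, 0, 0, 0, 0, 0, 0],
  [0, 0, 0, 0, 0, 0, 0],
  [0, 0, 0, 0, 0, 0, 0],
  [0, 0, 0, 0, 0, 0, 0],
])

```text
t: 49.52
tool_pos: [0.5632, 0.3144, 0.1003]
tool_rot: [0.401, 3.112, 0.002]
contact_force: [-0.8, -2.5, 6.2]
opening: 0.0607
```

Call:
jog_arm([
  [0, 0, 0, 0, 0, -1, 0],
  [0, 0, 0, 0, 0, -2, 0],
  [0, 0, 0, 0, 0, -2, 0],
  [0, 0, 0, 0, 0, -1, 0],
  [0, 0, 0, 0, 0, 0, 0],
  [0, 0, 0, 0, 0, 0, 0],
])

```text
t: 50.02
tool_pos: [0.5618, 0.3141, 0.1579]
tool_rot: [0.402, 3.115, 0.001]
contact_force: [-0.5, 0.5, -3.5]
opening: 0.0608
```

```bash
python3 go.py az=75.3 591,75.5,157
```

```text
t 50.02 pos [561.8 314.1 157.9] az 75.3 tiltxy [0.0007 0.0003] open 0.0608 F [-0.5  0.5 -3.5]
turn z rad 0.0
591,75.5,157 delta cm [ -8.88 -22.34   0.09] rows>= 7
```

Call:
jog_arm([
  [0, 0, 0, -0.44, -1.02, 0, 0],
  [0, 0, 0, -0.8, -2.03, 0, 0],
  [0, 0, 0, -0.8, -2.03, 0, 0],
  [0, 0, 0, -0.8, -2.03, 0, 0],
  [0, 0, 0, -0.8, -2.03, 0, 0],
  [0, 0, 0, -0.8, -2.03, 0, 0],
  [0, 0, 0, -0.8, -2.03, 0, 0],
  [0, 0, 0, -0.8, -2.03, 0, 0],
  [0, 0, 0, -0.8, -2.03, 0, 0],
  [0, 0, 0, -0.8, -2.03, 0, 0],
  [0, 0, 0, -0.8, -2.03, 0, 0],
  [0, 0, 0, -0.44, -1.02, 0, 0],
])

```text
t: 51.02
tool_pos: [0.5899, 0.0725, 0.1556]
tool_rot: [-0.405, -3.112, 0.002]
contact_force: [0.7, -0.5, -2.4]
opening: 0.0608
```

Call:
jog_arm([
  [0, 0, 0, 0, 0, 0, 0],
  [0, 0, 0, 0, 0, 0, 0],
  [0, 0, 0, 0, 0, 1.5, 0],
  [0, 0, 0, 0, 0, 2, 0],
  [0, 0, 0, 0, 0, 1.1, 0],
  [0, 0, 0, 0, 0, 0.4, 0],
  [0, 0, 0, 0, 0, 0.3, 0],
  [0, 0, 0, 0, 0, 0, 0],
  [0, 0, 0, 0, 0, 0, 0],
  [0, 0, 0, 0, 0, 0, 0],
])

```text
t: 51.85
tool_pos: [0.5918, 0.0755, 0.1059]
tool_rot: [0.401, 3.114, 0.0]
contact_force: [0.2, -0.3, -2.0]
opening: 0.0611
```

Call:
jog_arm([
  [0, 0, 0, 0, 0, 0.1, 0],
  [0, 0, 0, 0, 0, 0.1, 0],
  [0, 0, 0, 0, 0, 0, 0],
  [0, 0, 0, 0, 0, 0, 0],
])

```text
t: 52.18
tool_pos: [0.591, 0.0754, 0.1027]
tool_rot: [0.402, 3.116, 0.0]
contact_force: [0.1, 0.5, -2.5]
opening: 0.0608
```

Call:
jog_arm([
  [0, 0, 0, 0, 0, 0.15, 0],
  [0, 0, 0, 0, 0, 0.1, 0],
  [0, 0, 0, 0, 0, 0, 0],
  [0, 0, 0, 0, 0, 0, 0],
])

```text
t: 52.52
tool_pos: [0.5912, 0.0754, 0.1004]
tool_rot: [0.402, 3.115, -0.0]
contact_force: [-0.7, 0.5, -0.9]
opening: 0.0608
```

Call:
jog_arm([
  [0, 0, 0, 0, 0, 0.1, 0],
  [0, 0, 0, 0, 0, 0.05, 0],
  [0, 0, 0, 0, 0, 0, 0],
])

```text
t: 52.77
tool_pos: [0.5918, 0.0752, 0.1003]
tool_rot: [0.402, 3.114, -0.0]
contact_force: [-2.0, -1.8, 5.7]
opening: 0.0608
```

Call:
jog_arm([
  [0, 0, 0, 0, 0, 0, 0.8],
  [0, 0, 0, 0, 0, 0, 1],
  [0, 0, 0, 0, 0, 0, 1],
  [0, 0, 0, 0, 0, 0, 1],
  [0, 0, 0, 0, 0, -1, 1],
  [0, 0, 0, 0, 0, -2, 1],
  [0, 0, 0, 0, 0, -3, 1],
  [0, 0, 0, 0, 0, -3, 1],
  [0, 0, 0, 0, 0, -3, 1],
  [0, 0, 0, 0, 0, -3, 1],
  [0, 0, 0, 0, 0, 0, 1],
  [0, 0, 0, 0, 0, 0, 1],
])

```text
t: 53.77
tool_pos: [0.5924, 0.0754, 0.2524]
tool_rot: [0.401, 3.11, 0.001]
contact_force: [0.1, -0.3, 0.3]
opening: 0.0855
```

Call:
jog_arm([
  [0, 0, 0, 0.5, 1, 0, 1],
  [0, 0, 0, 1.2, 2.4, 0, 1],
  [0, 0, 0, 1.2, 2.4, 0, 1],
  [0, 0, 0, 1.2, 2.4, 0, 1],
  [0, 0, 0, 1.2, 2.4, 0, 1],
  [0, 0, 0, 1.2, 2.4, 0, 1],
  [0, 0, 0, 1.2, 2.4, 0, 1],
  [0, 0, 0, 1.2, 2.4, 0, 1],
  [0, 0, 0, 1.2, 2.4, 0, 1],
  [0, 0, 0, 0.5, 1, 0, 1],
  [0, 0, 0, 0, 0, 0, 1],
  [0, 0, 0, 0, 0, 0, 1],
])

```text
t: 54.77
tool_pos: [0.5414, 0.3074, 0.2471]
tool_rot: [-0.4, -3.114, 0.003]
contact_force: [-0.7, -0.5, 1.1]
opening: 0.0857
```

```bash
python3 go.py; python3 - <<'E'
from station import vision
import numpy as np,cv2
im,d=vision.get_image("top"); cv2.imwrite("pics/top1.png",im[:,:,::-1]); np.savez("pics/top1.npz",im=im,d=d)
E
sed 's/top0/top1/' m.py > m1.py; python3 m1.py | head -10
```

```text
t 54.77 pos [541.4 307.4 247.1] az 75.37 tiltxy [-0.0022 -0.0016] open 0.0857 F [-0.7 -0.5  1.1]
bench z -0.000390820633016542
jar lid z 0.1149 mean [0.59  0.073] enc [0.5903 0.0733] 0.0319 n 787
sq cap z 0.1177 mean [ 0.5756 -0.0943] enc [ 0.5757 -0.0949] 0.017 n 233
sq body z 0.0884 ((0.5757749676704407, -0.09489300847053528), (0.04831370338797569, 0.047772616147994995), 75.23319244384766) 304
bulb z 0.1234 mean [ 0.519  -0.0064] enc [ 0.5212 -0.0056] 0.0113 n 67
dropper body+ z 0.0937 mean [ 0.5196 -0.0064] enc [ 0.5189 -0.0067] 0.0219 n 361
eyep z nan mean [nan nan] enc [0. 0.] 0.0 n 0
rest floor z 0.0058 mean [ 0.527  -0.2887] enc [ 0.5332 -0.1599] 0.1583 n 263
dishes z 0.0455 ((0.7719178199768066, -0.004069827497005463), (0.09071391075849533, 0.08848907053470612), 18.806640625) 1402
mouse z 0.0324 ((0.7527030110359192, -0.15176251530647278), (0.0981772392988205, 0.05558689683675766), 15.221697807312012) 971
  return _methods._mean(a, axis=axis, dtype=dtype,
  ret = ret.dtype.type(ret / rcount)
m1.py:9: RuntimeWarning: Mean of empty slice.
  pts=P[m][:,:2].astype(np.float32); c,r=cv2.minEnclosingCircle(pts); print(n,"z",np.median(Z[m]).round(4),"mean",pts.mean(0).round(4),"enc",np.round(c,4),round(r,4),"n",m.sum())
  ret = um.true_divide(
```

View pics/top1.png

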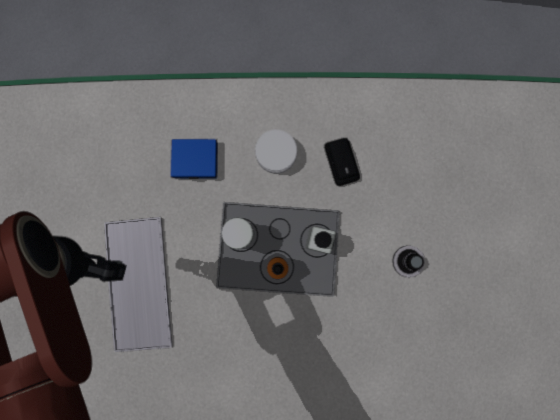

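The top view shows every bottle back in its own ring: jar (238,233), dropper (277,268) and square (321,240). All are within about 2 mm of where they started. The eyepiece stands in the rest at (411,261), the bystanders haven't moved and the arm is clear, so I'm handing in.

```bash
python3 -c "
from station import ctrl
print(ctrl.finish_job())"
```

```text
the job is handed in; nothing more can be done
None
```

I handed the job in at about 55 s of the 144 s allowed, with every step done in the required order; the hand-in reports no verdict.

I moved the jar, dropper and square bottle onto the side tray, stood the eyepiece in the lens rest, then put the square bottle, dropper and jar back on their own rings.

What the last checks showed:
- **Bottles:** the final top view puts each one about 1–3 mm from where it started (limit 15 mm), with top heights matching the start, so they are upright.
- **Eyepiece:** measured from the wrist camera after release, it was about 1.5 mm from the rest centre (limit 14 mm). Its top was at 56 mm, as expected when it stands on the rest's floor. In the final top view it is still upright in the rest.
- **Bystanders:** the mouse and the stack of dishes measured within 1 mm of their start. I checked the slide box only by eye, and it looks unmoved.
- **Robot:** the gripper is open above the empty tray and touching nothing.

The "eyep" and "rest floor" lines in the last measuring script came out empty or meaningless. The first looks at the eyepiece's old spot and the second now has the eyepiece standing on it. No other check failed or disagreed.

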